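# Charge the melting bowl from the carousel charger

### The arm

A 6-joint arm with a two-finger parallel gripper is mounted at the origin on the work surface. World frame = base frame: x ahead of the robot, y to its left, z up, the work surface at z = 0. Lengths are in m, angles in rad, forces in N, time in s.
With the tool pointing down it reaches from about 0.225 to 0.875 m from the base axis. Payload 3.4 kg.
Tool frame: the origin (TCP) lies at the centre of the arm's flange, where the gripper is bolted on; the fingertips stand manip.tcp_to_tips ahead of it and the grasp point (between the pads) lies 155 mm ahead of it (manip.tcp_to_tips is the distance from the TCP to the fingertips, in m); z points along the fingers, y is the line along which they close (so a half turn about z gives the same grasp; the last joint's range is limited). The gripper opens to 85 mm and grips with 20 to 120 N. Pads are 22 mm wide; open, the fingers measure 114 mm over their backs; the gripper's body (76 mm by 85 mm) begins 54 mm behind the grasp point. The pads swing forward as they close: fully open they stand 13 mm farther back than shut.
Start: joints at [-1.237, 0.276, 1.505, -0, 1.361, -0.121], TCP at [0.253, -0.517, 0.405] pointing down, gripper open.
Joint ranges: [-2.89, 2.89], [-0.75, 2.08], [0.22, 2.7], [-1.18, 4.32], [0.11, 2.71], [-2.7, 2.7]. Speed limits (rad/s): [2.57, 2.57, 3.14, 3.14, 3.14, 3.14].

### API

Orientations are given as a unit quaternion [w, x, y, z].
In Python, from rig import sensors, imaging, manip gives the robot as it stands. The module is installed in compiled form; this text tells all that it offers.
- The arm moves only by the tool jog_arm, never from a script. Its argument "plan" is a list of rows, each an object of numbers: "dx", "dy", "dz": the shift along the tool's x, y, z in mm; "ax", "ay", "az": the turn, a rotation vector about the tool's x, y, z in units of 6 degrees (1.0 is 6 degrees); "grip": the closure, from 0 (fully open) to 1 (shut). A call has 1 to 20 rows; each row shifts and turns the commanded pose from where the row before left it, along the tool's axes as they then stand; what a row does not reach is not made up. A row lasts 1/12 s, in which the tool goes at most 41.7 mm and 7.16 degrees, less where a joint would pass 70% of its speed; a pose out of reach is approached as far as the arm can. A call is refused whole if a number of a shift passes 41.7 or a number of a turn 1, either way. A call with a gripper value outside its range is refused whole. The fingers move at their own pace and stop on an object; "grip_force" is the grip in N (left out, the last holds). Time passes only in rows, so rows that do not move let the fingers close. It gives the time, the measured TCP pose, the force, the opening and the grip force at its end, in the units of the state.
- sensors.get_state(): the state, without advancing time (a new reading comes with each control period).
- imaging.get_image(name): name is "scene" or "top"; returns a dict with "image" (400x640x3 uint8, red, green, blue), "K" (3x3 intrinsics, pixels), "extrinsics" (4x4, takes a point from world to camera coordinates). Camera axes: x right, y up, looking along -z (the intrinsics and any distortion apply to the point x, -y, -z); pixel columns grow to the right and rows downward; lengths in m; the calibration is good to about 2 mm. A picture is of the moment at which its call begins. There is no depth.
- manip.sign_off(): hands the job in; it is judged then, once.
The state is a dict: "clock": time; "qpos": joint angles; "qd": joint speeds; "effort": joint torques, N m; "position": TCP position; "ee_rot": TCP orientation; "contact_force": force on the tool from outside, world axes, zero at the start; "moment": the same for the moment, N m; "width": finger opening in m; "gripper_force": force on a finger pad.
Only numpy, scipy, OpenCV 4.12 (cv2) and the standard library are available. Lean on these libraries where they do the work, as an engineer would, in place of code of your own. Each camera call takes 0.05 s, during which the arm holds its last target. There are 200 camera calls.

### The job

Feed the silver bars lying on the bench into the melting bowl with the carousel charger: lay each bar in an open pocket of the wheel, turn the wheel by its pegs so that the loaded pocket comes over the drop hole and the bar falls into the tipping pot below, and once every bar is in the pot, tip it right over with its lever so that all the bars slide into the bowl, then swing the pot back fully upright. The round copper slug is added only later, when the silver has melted, so it must stay in the wheel: never bring its pocket over the drop hole. Leave the other tools on the bench where they are.

Things in the scene. Friction and masses are not known exactly. Their poses are not given: they have to be found in the camera images.
- charger: The carousel charger, a fixed grey machine. Origin: on the bench (z = 0) on the wheel's vertical axis; its level +x axis points from there to the drop hole, z up. A grey pedestal on the -x side carries a dark steel base plate (x -128 to 150, y within 128 mm; within 116 beside the hole), top face 192 mm above the bench. A spindle cap on the axis, 34 mm across, reaches 250 mm.
- drop_hole (a point): Centre of the drop hole in the base plate's top face: 88 mm along the charger's x, 84 mm along its y, centred 80 mm from the wheel's axis. The tipping pot hangs right under it.
- guard (a point): Top face of the fixed clear guard (240 to 244 mm above the bench) over the drop-hole side of the wheel: it reaches from the axis out to 104 mm and to about 50 degrees either side of the charger's +x, so pockets there cannot be loaded; load a pocket whose centre is 80 degrees or more from +x.
- wheel: Aluminium pocket wheel, 248 mm across, top 232 mm above the bench; turns about the vertical axis both ways without end, stays where left (about 2 N at a peg turns it). Origin: on its axis, level with the base plate's top (192 mm). Six open-bottomed sector pockets 40 mm deep between hub (radius 36) and rim (radius 120), centres at 0, 60, .. 300 degrees counter-clockwise from its own x.
- pocket0 (a point): Middle of the pocket at 0 degrees (80 mm from the axis, on the base plate): the slug starts in this pocket, the other five start empty. A thing in a pocket rests on the base plate, is pushed along by the 4 mm pocket walls (at 30, 90, 150, .. degrees) as the wheel turns, and falls when it comes over the drop hole.
- peg_top (a point): Top of the peg at 30 degrees from the wheel's x. Six such black upright round pegs, 14 mm in diameter, stand on the rim at 30, 90, 150, .. degrees, 119 mm from the axis; they rise 32 mm above the wheel's top, to 264 mm above the bench, and pass outside the guard.
- pot (a joint): Angle of the tipping pot about its level trunnion axis (along the charger's y through trunnion), rad: 0 = upright (stop); grows as the mouth tips towards the charger's +x, up to 2.2 (stop, mouth down). It stays where it is left; about 4 N at the lever moves it. Bars slide out at 1.3 to 2.2.
- pot_middle (a point): Point on the pot's axis, 10 mm below the trunnion axis. The pot is an open oblong steel tipping pot under the drop hole, 70 mm high, 110 x 128 mm at the rim and 90 x 118 mm at the foot; upright, its rim is 143 mm above the bench. A bar in it lies within 65 mm of this point. A fixed sheet-steel shroud (134 to 184 mm high) surrounds its mouth.
- trunnion (a point): Point on the trunnion axis in the middle of the pot, 80 mm from the wheel's axis, 118 mm above the bench; does not move.
- lever_grip (a point): Point to hold on the lever's round black handle (16 mm thick, 64 mm long, along the charger's y from -138 to -202 mm, this point at -175; the lever arm is at its inner end), 100 mm from the trunnion axis. With the pot upright it is above that axis, 10 degrees back towards -x (216 mm above the bench); it turns with the pot over towards +x, ending 26 degrees below level (74 mm high).
- bowl_floor (a point): Centre of the inner floor (10 mm above the bench) of the fixed fireclay melting bowl under the pot's tipping side: 190 mm across and 47 mm high, walls flaring outwards from a floor about 140 mm across.
- bar1: A cast silver bar, a plain block 64 x 24 x 14 mm, about 220 g. Origin: centre of its underside; x along the 64 mm, y across the 24 mm, z up when it lies flat as at the start. It may be absent.
- bar2: Another such bar; may be absent.
- bar3: Another such bar; may be absent.
- bar4: Another such bar; may be absent.
- slug: The copper slug, a round puck 42 mm in diameter and 26 mm high, about 320 g, standing in one of the wheel's pockets. Origin: centre of its underside.
- doming_block: Bystander: brass cube of 50 mm, standing among the bars.
- anvil: Bystander: small dark steel anvil, about 130 mm long and 70 mm high.
- hammer: Bystander: hammer, 240 mm long, lying on the bench.
- jar: Bystander: closed jar, 90 mm in diameter and 120 mm high.
- bur_stand: Bystander: stepped round yellow stand with burs, 120 mm across and about 115 mm high with its burs.
- bead_tray: Bystander: flat black tray of beads, 120 x 80 x 16 mm.
- pliers: Bystander: pliers with red grips, about 140 mm long, lying on the bench.
- file: Bystander: file with a wooden grip, 240 mm long, lying on the bench.

How it is judged:
On the way, in this order (a step that is already met when the one before it is completed fails the run):
1. every bar has dropped through the wheel into the tipping pot (distance between each of bar1, bar2, bar3, bar4 and pot_middle below 0.07 m and value of joint pot below 0.5 rad), for 0.2 s.
2. the pot is tipped and every bar has slid into the bowl (horizontal distance between each of bar1, bar2, bar3, bar4 and bowl_floor below 0.085 m and height (world z) of each of bar1, bar2, bar3, bar4 below 0.065 m), for 0.2 s.
At the end, for the whole second after the job is handed in: Every bar present lies in the bowl (within 85 mm of its centre, at most 65 mm above the bench) at rest, the pot is upright (within 0.12 rad), and the slug still stands in its pocket on the base plate (all of step 2 and linear speed of each of bar1, bar2, bar3, bar4 below 0.03 m/s and value of joint pot below 0.12 rad and horizontal distance between slug and wheel below 0.112 m and z of slug in the frame of charger between 0.18 and 0.215 m); the robot touches nothing.
It fails at once if the copper slug falls through the drop hole or is taken out of the wheel (not (horizontal distance between slug and wheel below 0.112 m and z of slug in the frame of charger between 0.18 and 0.215 m)).
It fails at once if a bystander is shifted by more than 60 mm (distance of any of doming_block, anvil, hammer, jar, bur_stand, bead_tray, pliers, file from where it was at the start of the episode above 0.06 m).
Of bar1, bar2, bar3, bar4 only 2 to 4 are there at a start; the rules pass over those that are not, and their reading is None.
At some moment in a run one of bar1, bar2, bar3, bar4 may be knocked a few centimetres aside while the robot is not near it.
Once in a run the grip may slacken for a moment while it holds something.
It also fails if it takes over 210 s, if anything falls off the work surface, if the arm or the gripper's body presses on something with over 40 N, if the wrist force passes 120 N, or if a joint passes its speed limit or range.

## Working session

There is one attempt and no reset: what is moved stays moved. The work goes in short steps, Python scripts to look and compute and a tool call to move; the robot and the scene stay as the last step left them, time stands still between calls to the robot, and variables do not carry over. Pictures are saved under pics/ and viewed, at most 14 in all, crops included, and the job is handed in when it is done.

Besides the shell and the picture viewer there is one more tool, called as name(argument=value, ...), one argument or row to a line, values as JSON. jog_arm: Moves the arm, as the interface text tells. Its arguments: {"type":"object","properties":{"plan":{"type":"array"},"grip_force":{"type":"number"}},"required":["plan"]}

```bash
mkdir -p pics; cat > h.py <<'E'
import numpy as np, cv2
from rig import sensors, imaging, manip
def grab(n,fn=None):
    d=imaging.get_image(n)
    if fn: cv2.imwrite('pics/'+fn,d['image'][:,:,::-1])
    return d
def ray(d,u,v):
    K=np.array(d['K']);E=np.array(d['extrinsics'])
    p=np.linalg.inv(K)@[u,v,1]; c=np.array([p[0],-p[1],-p[2]])
    R=E[:3,:3];o=-R.T@E[:3,3]
    return o,R.T@c
def onz(d,u,v,z):
    o,r=ray(d,u,v); return o+r*(z-o[2])/r[2]
def proj(d,P):
    K=np.array(d['K']);E=np.array(d['extrinsics'])
    c=E[:3,:3]@np.array(P)+E[:3,3]; q=K@[c[0],-c[1],-c[2]]
    return q[:2]/q[2]
E
python3 - <<'E'
from h import *
for n in('scene','top'):
    d=grab(n,n+'0.png');print(n,d.keys(),ray(d,320,200)[0],np.array(d['K']).round(1).tolist())
s=sensors.get_state();print(s,manip.tcp_to_tips)
E
```

```text
scene dict_keys(['image', 'K', 'extrinsics']) [ 1.27238888 -0.52320718  1.25041284] [[472.1, 0.0, 308.3], [0.0, 472.1, 196.3], [0.0, 0.0, 1.0]]
top dict_keys(['image', 'K', 'extrinsics']) [0.4014597  0.0082266  1.55945124] [[440.8, 0.0, 323.6], [0.0, 440.8, 192.9], [0.0, 0.0, 1.0]]
{'clock': 0.1, 'qpos': array([-1.23696526e+00,  2.76530804e-01,  1.50602074e+00,  1.44564506e-05,
        1.36073998e+00, -1.20996434e-01]), 'qd': array([-2.14595292e-04, -6.03340827e-04, -2.36415077e-03,  4.88154052e-04,
       -7.51798892e-04,  9.87097814e-05]), 'effort': array([ 1.59475247e-03, -4.17701125e+01, -2.46404421e+01, -1.72944522e-05,
        5.80107022e-03, -2.52224758e-06]), 'position': array([ 0.25253541, -0.5163543 ,  0.40392087]), 'ee_rot': array([-8.45376819e-04,  9.74252734e-01,  2.25457066e-01, -8.31956069e-05]), 'contact_force': array([-0.36545206,  0.71315393, -0.86369582]), 'moment': array([ 0.01308715, -0.02014953, -0.01243632]), 'gripper_force': 0.0, 'width': 0.08573156378461551} 0.1734
```

View pics/scene0.png

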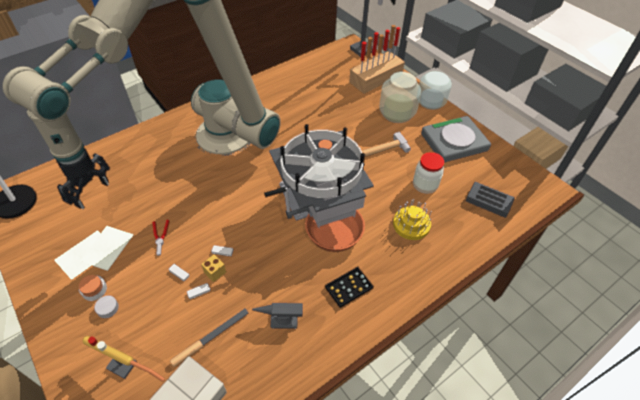

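View pics/top0.png

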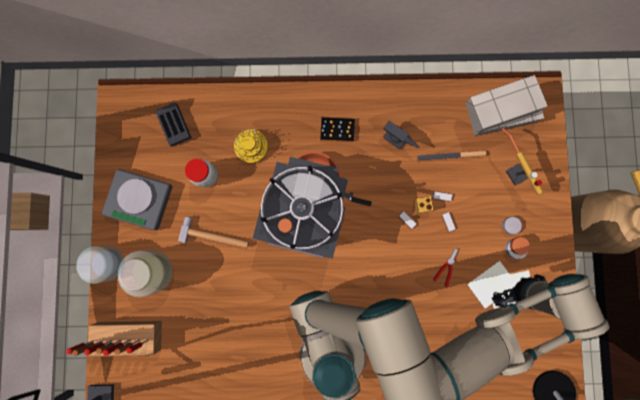

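Both views show three bars by the brass cube (top: about 408,219; 449,221; 443,196), the wheel centred near (302,208), the copper slug at (285,226), and the lever handle on the right at (358,201).

```bash
python3 - <<'E'
from h import *
d=grab('top');im=d['image']
c=im[145:265,245:465][:,:,::-1]
cv2.imwrite('pics/crop1.png',cv2.resize(c,None,fx=3.6,fy=3.6,interpolation=cv2.INTER_CUBIC))
hsv=cv2.cvtColor(im,cv2.COLOR_RGB2HSV)
def blobs(m,lo,z,name,box):
    mm=np.zeros_like(m);x0,y0,x1,y1=box;mm[y0:y1,x0:x1]=m[y0:y1,x0:x1]
    cs,_=cv2.findContours(mm,cv2.RETR_EXTERNAL,cv2.CHAIN_APPROX_NONE)
    for k in cs:
        if cv2.contourArea(k)<lo: continue
        r=cv2.minAreaRect(k);b=cv2.boxPoints(r)
        w=np.array([onz(d,*p,z)[:2] for p in b]);e=[w[1]-w[0],w[2]-w[1]]
        L=[np.linalg.norm(q) for q in e];q=e[int(L[1]>L[0])]
        print(name,np.round(r[0],1),(w.mean(0)*1000).round(1),'size',np.round(np.array(L)*1000,1),'yaw',round(np.degrees(np.arctan2(q[1],q[0])),1))
blobs(((hsv[:,:,1]<45)&(hsv[:,:,2]>150)).astype(np.uint8),30,.014,'bar',(390,180,470,240))
blobs(((hsv[:,:,0]<15)&(hsv[:,:,1]>130)&(hsv[:,:,2]>140)).astype(np.uint8),40,.218,'slug',(255,165,350,250))
blobs(((hsv[:,:,0]>18)&(hsv[:,:,0]<32)&(hsv[:,:,1]>130)&(hsv[:,:,2]>120)).astype(np.uint8),40,.05,'cube',(405,185,445,225))
E
```

```text
bar [407.5 220. ] [ 464.9 -268.7] size [22.5 56.2] yaw -136.5
bar [448.5 221.5] [ 457.5 -411.3] size [24.2 63.5] yaw -160.6
bar [442.9 195.9] [ 547.6 -395.5] size [23.9 58.5] yaw -100.5
slug [342.  246.5] [379.5 -32. ] size [42.3 15. ] yaw -90.8
slug [270.5 244.5] [388.7 184.2] size [27.1 94.1] yaw -90.8
slug [284.3 225.1] [446.7 142.1] size [39.3 39.5] yaw -153.9
slug [260.9 194.5] [542.  213.2] size [190.9  56.1] yaw -8.0
cube [421.4 204.8] [ 514.8 -311.5] size [33.3 43.9] yaw -172.8
```

View pics/crop1.png

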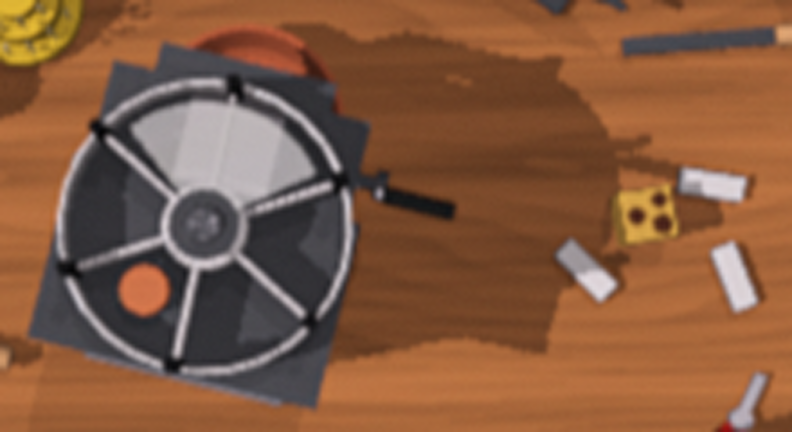

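The close-up shows the wheel hub at crop (205,225), pegs at (234,84), (100,127), (67,268), (173,365), (310,322), (343,180), slug at (143,290) and the handle from (383,192) to (455,210). There are three bars and the cube.

```bash
python3 - <<'E'
from h import *
d=grab('top')
f=lambda p,z: onz(d,245+p[0]/3.6-.4,145+p[1]/3.6-.4,z)[:2]
pg=np.array([f(p,.262) for p in[(234,80),(97,125),(63,269),(172,368),(312,323),(345,179)]])
A=np.c_[2*pg,np.ones(6)];x=np.linalg.lstsq(A,(pg**2).sum(1),rcond=None)[0]
c=x[:2];print('c',c.round(4),'R',np.sqrt(x[2]+c@c).round(4), 'hub cap',f((205,224),.25))
ang=np.degrees(np.arctan2(*(pg-c).T[::-1]));print('peg ang',ang.round(1))
a,b=f((383,192),.218),f((455,210),.218);v=b-a;print('handle',a,b,np.linalg.norm(v),'yaw',np.degrees(np.arctan2(v[1],v[0]))+90)
s=f((143,290),.218);print('slug',s,np.linalg.norm(s-c),np.degrees(np.arctan2(*(s-c)[::-1])))
# handle-based charger centre
im=d['image']
d2=grab('scene');
cv2.imwrite('pics/sc1.png',cv2.resize(d2['image'][115:265,225:400][:,:,::-1],None,fx=4,fy=4,interpolation=cv2.INTER_CUBIC))
for z,n in((.25,'cap'),):print(proj(d2,[*c,z]))
for p in pg: print(proj(d2,[*p,.264]).round(1))
E
```

```text
c [0.4992 0.0872] R 0.1208 hub cap [0.49911723 0.0871606 ]
peg ang [ -12.4   46.8  107.3  167.  -133.6  -73.5]
handle [ 0.526387  -0.0622689] [ 0.51012516 -0.12288549] 0.06276000270398928 yaw -15.017357001662717
slug [0.44645679 0.14199147] 0.075999453393989 133.91030687088647
[321.4520617  153.19784187]
[339.7 178.1]
[362.6 153.5]
[344.6 127.3]
[305.6 124.2]
[281.1 146.1]
[295.9 174.2]
```

View pics/sc1.png

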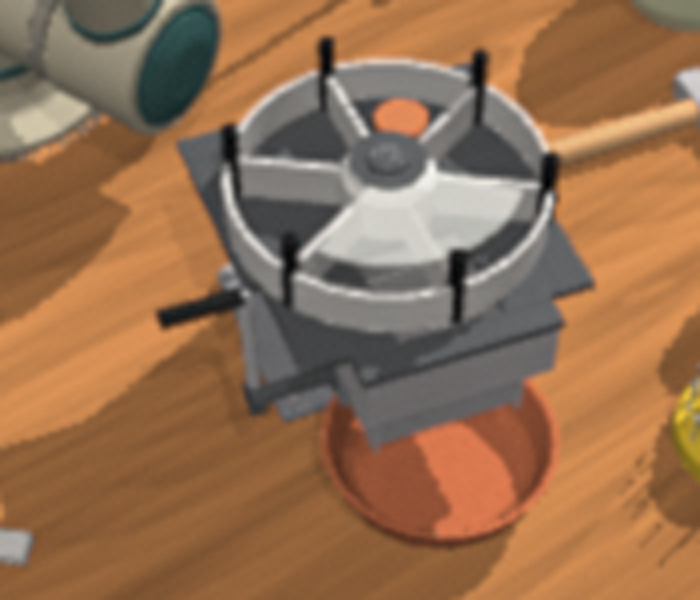

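Scene view agrees: pegs at crop (325,40), (480,55), (548,160), (458,255), (290,240) and (230,130) match the projections to within about 1 px. The pot is upright with its handle at the left, and the bowl is at (440,450). So the wheel axis is at (0.499, 0.087), charger yaw −15° and slug pocket at 137° in world.

```bash
cat >> h.py <<'E'
def pose():
    s=sensors.get_state();w,x,y,z=s['ee_rot']
    return np.array(s['position']),np.degrees(np.arctan2(2*(x*y+w*z),1-2*(y*y+z*z))),s
def go(x,y,z,h,p=None,h0=None,step=40):
    """turn needed (az units), then shift in tool axes (mm) after the turn"""
    if p is None: p,h0,_=pose()
    dh=(h-h0+90)%180-90
    d=(np.array([x,y,z])-p)*1000;a=np.radians(h0+dh)
    t=np.array([d[0]*np.cos(a)+d[1]*np.sin(a), d[0]*np.sin(a)-d[1]*np.cos(a), -d[2]])
    n=int(np.ceil(np.linalg.norm(t)/step));m=int(np.ceil(abs(dh)/6))
    print('turn',m,'x az',round(-dh/6/max(m,1),3),'| shift',n,'x',(t/max(n,1)).round(1),'| end q6~',round(np.degrees(np.arctan2(y,x))+90-(h0+dh)))
    return np.array([x,y,z]),h0+dh
def bars():
    d=grab('top');im=d['image'];hsv=cv2.cvtColor(im,cv2.COLOR_RGB2HSV)
    m=((hsv[:,:,1]<60)&(hsv[:,:,2]>125)).astype(np.uint8);mm=np.zeros_like(m);mm[170:250,390:480]=m[170:250,390:480]
    for k in cv2.findContours(mm,cv2.RETR_EXTERNAL,cv2.CHAIN_APPROX_NONE)[0]:
        if cv2.contourArea(k)<60: continue
        b=cv2.boxPoints(cv2.minAreaRect(k));w=np.array([onz(d,*p,.014)[:2] for p in b]);e=[w[1]-w[0],w[2]-w[1]]
        L=[np.linalg.norm(q)*1000 for q in e];q=e[int(L[1]>L[0])]
        print('bar',w.mean(0).round(4),np.round(L,1),'yaw',(np.degrees(np.arctan2(q[1],q[0]))%180).round(1))
E
python3 - <<'E'
from h import *
bars();print(pose()[1]);p,h=go(.4649,-.2687,.25,43.5)
go(.4649,-.2687,.177,h,p,h,25)
E
```

```text
bar [ 0.4578 -0.4112] [26.8 64.1] yaw 19.4
bar [ 0.4657 -0.2696] [25.  61.1] yaw 43.5
bar [ 0.547 -0.394] [25.7 62.5] yaw 79.5
26.05355895433943
turn 3 x az -0.969 | shift 10 x [32.5 -3.4 15.4] | end q6~ 16
turn 0 x az -0.0 | shift 3 x [ 0.   0.  24.3] | end q6~ 16
```

```bash
python3 - <<'E'
from h import *
p,h=go(.4719,-.2588,.25,43.5)
go(.4719,-.2588,.177,h,p,h,25)
E
```

```text
turn 3 x az -0.969 | shift 10 x [33.7 -3.6 15.4] | end q6~ 18
turn 0 x az -0.0 | shift 3 x [ 0.   0.  24.3] | end q6~ 18
```

jog_arm(
  plan=[
    {"az": -0.97,"grip": 0.55},
    {"az": -0.97,"grip": 0.55},
    {"az": -0.97,"grip": 0.55},
    {"dx": 33.7,"dy": -3.6,"dz": 15.4,"grip": 0.55},
    {"dx": 33.7,"dy": -3.6,"dz": 15.4,"grip": 0.55},
    {"dx": 33.7,"dy": -3.6,"dz": 15.4,"grip": 0.55},
    {"dx": 33.7,"dy": -3.6,"dz": 15.4,"grip": 0.55},
    {"dx": 33.7,"dy": -3.6,"dz": 15.4,"grip": 0.55},
    {"dx": 33.7,"dy": -3.6,"dz": 15.4,"grip": 0.55},
    {"dx": 33.7,"dy": -3.6,"dz": 15.4,"grip": 0.55},
    {"dx": 33.7,"dy": -3.6,"dz": 15.4,"grip": 0.55},
    {"dx": 33.7,"dy": -3.6,"dz": 15.4,"grip": 0.55},
    {"dx": 33.7,"dy": -3.6,"dz": 15.4,"grip": 0.55},
    {"grip": 0.55},
    {"grip": 0.55},
  ],
  grip_force=70,
)

```text
$.plan[0]: bad value
```

jog_arm(
  plan=[
    {"dx": 0,"dy": 0,"dz": 0,"ax": 0,"ay": 0,"az": -0.97,"grip": 0.55},
  ],
  grip_force=70,
)

```text
clock: 0.38
position: [0.2526, -0.5165, 0.4046]
ee_rot: [-0.0, 0.961, 0.275, 0.0]
contact_force: [-0.4, 0.1, 0.7]
width: 0.0755
gripper_force: 0.0
```

jog_arm(
  plan=[
    {"dx": 0,"dy": 0,"dz": 0,"ax": 0,"ay": 0,"az": -0.97,"grip": 0.55},
    {"dx": 0,"dy": 0,"dz": 0,"ax": 0,"ay": 0,"az": -0.97,"grip": 0.55},
    {"dx": 33.7,"dy": -3.6,"dz": 15.4,"ax": 0,"ay": 0,"az": 0,"grip": 0.55},
    {"dx": 33.7,"dy": -3.6,"dz": 15.4,"ax": 0,"ay": 0,"az": 0,"grip": 0.55},
    {"dx": 33.7,"dy": -3.6,"dz": 15.4,"ax": 0,"ay": 0,"az": 0,"grip": 0.55},
    {"dx": 33.7,"dy": -3.6,"dz": 15.4,"ax": 0,"ay": 0,"az": 0,"grip": 0.55},
    {"dx": 33.7,"dy": -3.6,"dz": 15.4,"ax": 0,"ay": 0,"az": 0,"grip": 0.55},
    {"dx": 33.7,"dy": -3.6,"dz": 15.4,"ax": 0,"ay": 0,"az": 0,"grip": 0.55},
    {"dx": 33.7,"dy": -3.6,"dz": 15.4,"ax": 0,"ay": 0,"az": 0,"grip": 0.55},
    {"dx": 33.7,"dy": -3.6,"dz": 15.4,"ax": 0,"ay": 0,"az": 0,"grip": 0.55},
    {"dx": 33.7,"dy": -3.6,"dz": 15.4,"ax": 0,"ay": 0,"az": 0,"grip": 0.55},
    {"dx": 33.7,"dy": -3.6,"dz": 15.4,"ax": 0,"ay": 0,"az": 0,"grip": 0.55},
    {"dx": 0,"dy": 0,"dz": 0,"ax": 0,"ay": 0,"az": 0,"grip": 0.55},
    {"dx": 0,"dy": 0,"dz": 0,"ax": 0,"ay": 0,"az": 0,"grip": 0.55},
  ],
)

```text
clock: 1.55
position: [0.4728, -0.2569, 0.2497]
ee_rot: [-0.001, 0.928, 0.372, -0.001]
contact_force: [0.2, 0.5, -0.4]
width: 0.0384
gripper_force: 0.0
```

```bash
python3 - <<'E'
from h import *
print(pose()[:2]);go(.4719,-.2588,.177,43.5,step=25)
d=grab('scene');cv2.imwrite('pics/s2.png',cv2.resize(d['image'][170:330,130:300][:,:,::-1],None,fx=3.5,fy=3.5,interpolation=cv2.INTER_CUBIC))
E
```

```text
(array([ 0.47279016, -0.25688845,  0.24974523]), np.float64(43.729741466907065))
turn 1 x az 0.038 | shift 3 x [-0.7  0.3 24.2] | end q6~ 18
```

View pics/s2.png

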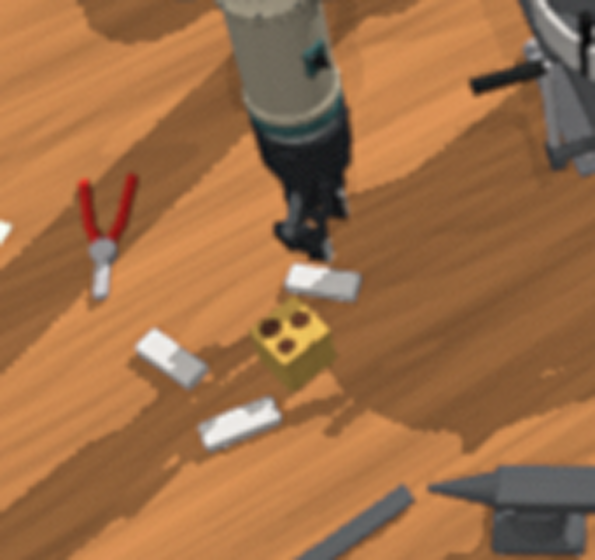

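The gripper hovers above bar P (crop 322,282), with the cube's near corner at about (290,300). Descending beside it.

jog_arm(
  plan=[
    {"dx": -0.7,"dy": 0.3,"dz": 24,"ax": 0,"ay": 0,"az": 0,"grip": 0.55},
    {"dx": -0.7,"dy": 0.3,"dz": 24,"ax": 0,"ay": 0,"az": 0,"grip": 0.55},
    {"dx": -0.7,"dy": 0.3,"dz": 24,"ax": 0,"ay": 0,"az": 0,"grip": 0.55},
    {"dx": 0,"dy": 0,"dz": 0,"ax": 0,"ay": 0,"az": 0,"grip": 0.55},
    {"dx": 0,"dy": 0,"dz": 0,"ax": 0,"ay": 0,"az": 0,"grip": 0.9},
    {"dx": 0,"dy": 0,"dz": 0,"ax": 0,"ay": 0,"az": 0,"grip": 0.9},
    {"dx": 0,"dy": 0,"dz": 0,"ax": 0,"ay": 0,"az": 0,"grip": 0.9},
    {"dx": 0,"dy": 0,"dz": 0,"ax": 0,"ay": 0,"az": 0,"grip": 0.9},
    {"dx": 0,"dy": 0,"dz": -30,"ax": 0,"ay": 0,"az": 0,"grip": 0.9},
    {"dx": 0,"dy": 0,"dz": -40,"ax": 0,"ay": 0,"az": 0,"grip": 0.9},
    {"dx": 0,"dy": 0,"dz": -40,"ax": 0,"ay": 0,"az": 0,"grip": 0.9},
    {"dx": 0,"dy": 0,"dz": -40,"ax": 0,"ay": 0,"az": 0,"grip": 0.9},
    {"dx": 0,"dy": 0,"dz": -40,"ax": 0,"ay": 0,"az": 0,"grip": 0.9},
    {"dx": 0,"dy": 0,"dz": 0,"ax": 0,"ay": 0,"az": 0,"grip": 0.9},
  ],
)

```text
clock: 2.77
position: [0.4729, -0.2616, 0.3774]
ee_rot: [0.007, 0.929, 0.371, 0.005]
contact_force: [1.8, -0.6, -1.7]
width: 0.0216
gripper_force: 69.5
```

```bash
python3 - <<'E'
from h import *
d=grab('scene');cv2.imwrite('pics/s3.png',cv2.resize(d['image'][130:330,130:330][:,:,::-1],None,fx=2.9,fy=2.9,interpolation=cv2.INTER_CUBIC))
c=np.array([.4992,.0872])
u=lambda a:np.array([np.cos(np.radians(a)),np.sin(np.radians(a))])
p0,h0,_=pose(); print(p0,h0)
# heading options so that bar offset (-12 tool x) compensated
for hd in(257,77):
    t=c+.08*u(257)+.012*u(hd)
    dh=hd-h0;dh=(dh+180)%360-180;print(hd,'turn deg',dh,t,'q6',np.degrees(np.arctan2(t[1],t[0]))+90-h0-dh)
t=c+.08*u(257)+.012*u(77)
p,h=go(*t,.4,77)
go(*t,.376,77,p,h,30)
E
```

```text
[ 0.47216256 -0.26114476  0.37368404] 43.51787386931369
257 turn deg -146.5178738693137 [ 0.4785045  -0.00244205] q6 192.70759373991353
77 turn deg 33.48212613068631 [0.48390333 0.02094284] q6 15.478155601867527
turn 6 x az -0.93 | shift 8 x [34.7 -6.5 -3.3] | end q6~ 15
turn 0 x az -0.0 | shift 1 x [ 0.  0. 24.] | end q6~ 15
```

View pics/s3.png

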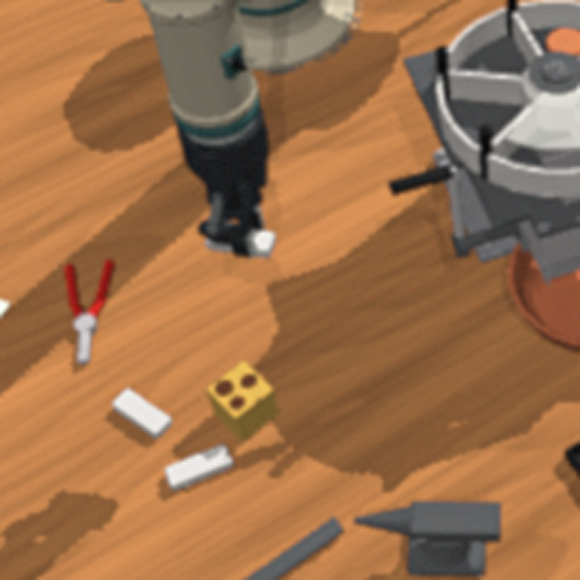

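The bar is held (crop 240,240) and the cube and other bars haven't moved. On to pocket A at 257°.

```bash
python3 - <<'E'
from h import *
go(.4839,.0209,.4637,77)
E
```

```text
turn 6 x az -0.93 | shift 8 x [ 34.7  -6.5 -11.3] | end q6~ 15
```

jog_arm(
  plan=[
    {"dx": 0,"dy": 0,"dz": -15,"ax": 0,"ay": 0,"az": -0.93,"grip": 0.9},
    {"dx": 0,"dy": 0,"dz": -15,"ax": 0,"ay": 0,"az": -0.93,"grip": 0.9},
    {"dx": 0,"dy": 0,"dz": -15,"ax": 0,"ay": 0,"az": -0.93,"grip": 0.9},
    {"dx": 0,"dy": 0,"dz": -15,"ax": 0,"ay": 0,"az": -0.93,"grip": 0.9},
    {"dx": 0,"dy": 0,"dz": -15,"ax": 0,"ay": 0,"az": -0.93,"grip": 0.9},
    {"dx": 0,"dy": 0,"dz": -15,"ax": 0,"ay": 0,"az": -0.93,"grip": 0.9},
    {"dx": 34.7,"dy": -6.5,"dz": 0,"ax": 0,"ay": 0,"az": 0,"grip": 0.9},
    {"dx": 34.7,"dy": -6.5,"dz": 0,"ax": 0,"ay": 0,"az": 0,"grip": 0.9},
    {"dx": 34.7,"dy": -6.5,"dz": 0,"ax": 0,"ay": 0,"az": 0,"grip": 0.9},
    {"dx": 34.7,"dy": -6.5,"dz": 0,"ax": 0,"ay": 0,"az": 0,"grip": 0.9},
    {"dx": 34.7,"dy": -6.5,"dz": 0,"ax": 0,"ay": 0,"az": 0,"grip": 0.9},
    {"dx": 34.7,"dy": -6.5,"dz": 0,"ax": 0,"ay": 0,"az": 0,"grip": 0.9},
    {"dx": 34.7,"dy": -6.5,"dz": 0,"ax": 0,"ay": 0,"az": 0,"grip": 0.9},
    {"dx": 34.7,"dy": -6.5,"dz": 0,"ax": 0,"ay": 0,"az": 0,"grip": 0.9},
    {"dx": 0,"dy": 0,"dz": 0,"ax": 0,"ay": 0,"az": 0,"grip": 0.9},
    {"dx": 0,"dy": 0,"dz": 0,"ax": 0,"ay": 0,"az": 0,"grip": 0.9},
  ],
)

```text
clock: 4.15
position: [0.4824, 0.0235, 0.4569]
ee_rot: [-0.001, 0.781, 0.624, -0.001]
contact_force: [0.3, -0.9, -2.3]
width: 0.0215
gripper_force: 69.5
```

```bash
python3 - <<'E'
from h import *
s=pose();print(s[:2],s[2]['width'],s[2]['gripper_force']);go(.4839,.0209,.374,77,step=31)
d=grab('scene');cv2.imwrite('pics/s4.png',cv2.resize(d['image'][70:230,220:400][:,:,::-1],None,fx=3.3,fy=3.3,interpolation=cv2.INTER_CUBIC))
E
```

```text
(array([0.48244734, 0.02346364, 0.45690127]), np.float64(77.22970708379827)) 0.021538374624575543 69.46617007255554
turn 1 x az 0.038 | shift 3 x [-0.7  0.7 27.6] | end q6~ 15
```

View pics/s4.png

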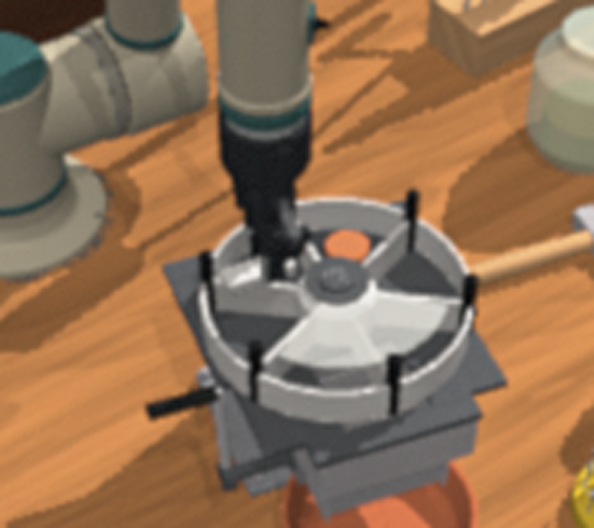

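The bar hovers over the pocket (ends at crop 222,278 and 293,268). The slug is still at (347,245).

```bash
python3 - <<'E'
from h import *
d=grab('scene');p,h,_=pose();a=np.radians(h);u=np.array([np.cos(a),np.sin(a)])
for o in(-.044,.02):print(proj(d,[*(p[:2]+o*u),p[2]-.170]))
E
```

```text
[285.66828309 154.72016977]
[306.40315579 148.44495454]
```

jog_arm(
  plan=[
    {"dx": -1.7,"dy": 0.7,"dz": 27.6,"ax": 0,"ay": 0,"az": 0,"grip": 0.9},
    {"dx": -1.7,"dy": 0.7,"dz": 27.6,"ax": 0,"ay": 0,"az": 0,"grip": 0.9},
    {"dx": -1.7,"dy": 0.7,"dz": 27.6,"ax": 0,"ay": 0,"az": 0,"grip": 0.9},
    {"dx": 0,"dy": 0,"dz": 0,"ax": 0,"ay": 0,"az": 0,"grip": 0.9},
    {"dx": 0,"dy": 0,"dz": 0,"ax": 0,"ay": 0,"az": 0,"grip": 0.55},
    {"dx": 0,"dy": 0,"dz": 0,"ax": 0,"ay": 0,"az": 0,"grip": 0.55},
    {"dx": 0,"dy": 0,"dz": 0,"ax": 0,"ay": 0,"az": 0,"grip": 0.55},
    {"dx": 0,"dy": 0,"dz": -30,"ax": 0,"ay": 0,"az": 0,"grip": 0.55},
    {"dx": 0,"dy": 0,"dz": -40,"ax": 0,"ay": 0,"az": 0,"grip": 0.55},
    {"dx": 0,"dy": 0,"dz": -30,"ax": 0,"ay": 0,"az": 0,"grip": 0.55},
    {"dx": -30,"dy": 0,"dz": 0,"ax": 0,"ay": 0,"az": 0,"grip": 0.55},
    {"dx": -40,"dy": 0,"dz": 0,"ax": 0,"ay": 0,"az": 0,"grip": 0.55},
    {"dx": -40,"dy": 0,"dz": 0,"ax": 0,"ay": 0,"az": 0,"grip": 0.55},
    {"dx": -40,"dy": 0,"dz": 0,"ax": 0,"ay": 0,"az": 0,"grip": 0.3},
    {"dx": -40,"dy": 0,"dz": 0,"ax": 0,"ay": 0,"az": 0,"grip": 0.3},
  ],
)

```text
clock: 5.5
position: [0.4404, -0.1702, 0.4781]
ee_rot: [0.002, 0.782, 0.623, 0.001]
contact_force: [1.6, -0.2, 0.6]
width: 0.0596
gripper_force: 0.0
```

```bash
python3 - <<'E'
from h import *
bars();print(pose()[:2])
d=grab('scene');d1=grab('top');cv2.imwrite('pics/s5.png',np.vstack([cv2.resize(d['image'][115:235,220:420][:,:,::-1],None,fx=2.5,fy=2.5,interpolation=cv2.INTER_CUBIC),cv2.resize(d1['image'][150:260,250:450][:,:,::-1],None,fx=2.5,fy=2.5,interpolation=cv2.INTER_CUBIC)]))
E
```

```text
bar [ 0.4171 -0.3826] [118.6  29. ] yaw 147.7
bar [ 0.4588 -0.3055] [114.  140.2] yaw 60.6
bar [ 0.5046 -0.2322] [116.6  24.8] yaw 150.2
bar [ 0.547 -0.394] [25.7 62.5] yaw 79.5
(array([ 0.43940897, -0.17688254,  0.47781537]), np.float64(76.6873120706082))
```

View pics/s5.png

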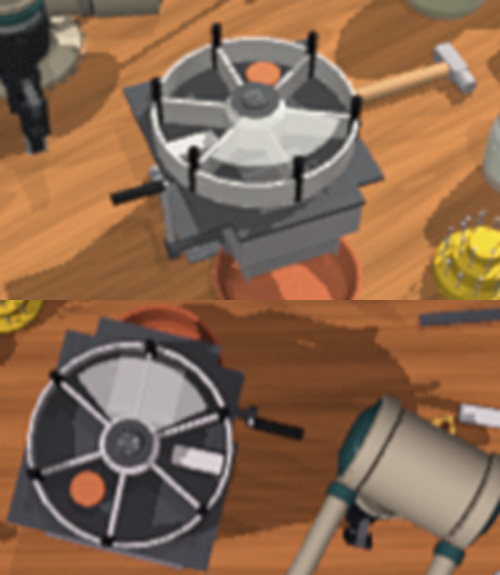

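Both views show the bar lying flat in pocket A (lower crop 198,460), with the slug in place. Next is bar R at (0.547, −0.394).

```bash
python3 - <<'E'
from h import *
p,h=go(.547,-.394,.26,79.5)
go(.547,-.394,.177,79.5,p,h,28)
E
```

```text
turn 1 x az -0.469 | shift 9 x [-22.2  16.1  24.2] | end q6~ -25
turn 0 x az -0.0 | shift 3 x [ 0.   0.  27.7] | end q6~ -25
```

jog_arm(
  plan=[
    {"dx": -22,"dy": 16,"dz": 24,"ax": 0,"ay": 0,"az": -0.47,"grip": 0.4},
    {"dx": -22.3,"dy": 16,"dz": 24,"ax": 0,"ay": 0,"az": 0,"grip": 0.4},
    {"dx": -22.3,"dy": 16,"dz": 24,"ax": 0,"ay": 0,"az": 0,"grip": 0.4},
    {"dx": -22.3,"dy": 16,"dz": 24,"ax": 0,"ay": 0,"az": 0,"grip": 0.4},
    {"dx": -22.3,"dy": 16,"dz": 24,"ax": 0,"ay": 0,"az": 0,"grip": 0.4},
    {"dx": -22.3,"dy": 16,"dz": 24,"ax": 0,"ay": 0,"az": 0,"grip": 0.4},
    {"dx": -22.3,"dy": 16,"dz": 24,"ax": 0,"ay": 0,"az": 0,"grip": 0.4},
    {"dx": -22.3,"dy": 16,"dz": 24,"ax": 0,"ay": 0,"az": 0,"grip": 0.4},
    {"dx": -22.3,"dy": 16,"dz": 24,"ax": 0,"ay": 0,"az": 0,"grip": 0.4},
    {"dx": 0,"dy": 0,"dz": 0,"ax": 0,"ay": 0,"az": 0,"grip": 0.4},
    {"dx": 0,"dy": 0,"dz": 0,"ax": 0,"ay": 0,"az": 0,"grip": 0.4},
    {"dx": 0,"dy": 0,"dz": 0,"ax": 0,"ay": 0,"az": 0,"grip": 0.4},
  ],
)

```text
clock: 6.65
position: [0.5471, -0.391, 0.2608]
ee_rot: [0.0, 0.767, 0.642, 0.0]
contact_force: [-0.1, -0.1, -0.2]
width: 0.0514
gripper_force: 0.0
```

```bash
python3 - <<'E'
from h import *
print(pose()[:2]);go(.547,-.394,.177,79.5,step=29)
E
```

```text
(array([ 0.54713963, -0.39095108,  0.26075039]), np.float64(79.88071420306234))
turn 1 x az 0.063 | shift 3 x [-1.   0.1 27.9] | end q6~ -25
```

jog_arm(
  plan=[
    {"dx": -1,"dy": 0,"dz": 28,"ax": 0,"ay": 0,"az": 0,"grip": 0.4},
    {"dx": -1,"dy": 0,"dz": 28,"ax": 0,"ay": 0,"az": 0,"grip": 0.4},
    {"dx": -1,"dy": 0,"dz": 28,"ax": 0,"ay": 0,"az": 0,"grip": 0.4},
    {"dx": 0,"dy": 0,"dz": 0,"ax": 0,"ay": 0,"az": 0,"grip": 0.4},
    {"dx": 0,"dy": 0,"dz": 0,"ax": 0,"ay": 0,"az": 0,"grip": 0.9},
    {"dx": 0,"dy": 0,"dz": 0,"ax": 0,"ay": 0,"az": 0,"grip": 0.9},
    {"dx": 0,"dy": 0,"dz": 0,"ax": 0,"ay": 0,"az": 0,"grip": 0.9},
    {"dx": 0,"dy": 0,"dz": 0,"ax": 0,"ay": 0,"az": 0,"grip": 0.9},
    {"dx": 0,"dy": 0,"dz": 0,"ax": 0,"ay": 0,"az": 0,"grip": 0.9},
    {"dx": 0,"dy": 0,"dz": -30,"ax": 0,"ay": 0,"az": 0,"grip": 0.9},
    {"dx": 0,"dy": 0,"dz": -40,"ax": 0,"ay": 0,"az": 0,"grip": 0.9},
    {"dx": 0,"dy": 0,"dz": -40,"ax": 0,"ay": 0,"az": 0,"grip": 0.9},
    {"dx": 0,"dy": 0,"dz": -40,"ax": 0,"ay": 0,"az": 0,"grip": 0.9},
    {"dx": 0,"dy": 0,"dz": -40,"ax": 0,"ay": 0,"az": 0,"grip": 0.9},
    {"dx": 0,"dy": 0,"dz": -40,"ax": 0,"ay": 0,"az": 0,"grip": 0.9},
    {"dx": 0,"dy": 0,"dz": -40,"ax": 0,"ay": 0,"az": 0,"grip": 0.9},
    {"dx": 0,"dy": 0,"dz": -25,"ax": 0,"ay": 0,"az": 0,"grip": 0.9},
    {"dx": 0,"dy": 0,"dz": 0,"ax": 0,"ay": 0,"az": 0,"grip": 0.9},
  ],
)

```text
clock: 8.15
position: [0.5458, -0.395, 0.4799]
ee_rot: [0.008, 0.767, 0.642, 0.001]
contact_force: [-0.0, -0.9, -1.7]
width: 0.0218
gripper_force: 69.5
```

```bash
python3 - <<'E'
from h import *
s=pose();print(s[:2],s[2]['width']);go(.4227,.0638,.465,17)
bars()
E
```

```text
(array([ 0.54578994, -0.39501667,  0.47993288]), np.float64(79.81883825185085)) 0.02182923651973718
turn 11 x az 0.952 | shift 12 x [  1.4 -39.6   1.2] | end q6~ 82
bar [ 0.4296 -0.4344] [135.5 163.9] yaw 89.1
bar [ 0.567  -0.4908] [78.  80.8] yaw 5.5
```

jog_arm(
  plan=[
    {"dx": 0,"dy": 0,"dz": 0,"ax": 0,"ay": 0,"az": 0.95,"grip": 0.9},
    {"dx": 0,"dy": 0,"dz": 0,"ax": 0,"ay": 0,"az": 0.95,"grip": 0.9},
    {"dx": 0,"dy": 0,"dz": 0,"ax": 0,"ay": 0,"az": 0.95,"grip": 0.9},
    {"dx": 0,"dy": 0,"dz": 0,"ax": 0,"ay": 0,"az": 0.95,"grip": 0.9},
    {"dx": 0,"dy": 0,"dz": 0,"ax": 0,"ay": 0,"az": 0.95,"grip": 0.9},
    {"dx": 0,"dy": 0,"dz": 0,"ax": 0,"ay": 0,"az": 0.95,"grip": 0.9},
    {"dx": 0,"dy": 0,"dz": 0,"ax": 0,"ay": 0,"az": 0.95,"grip": 0.9},
    {"dx": 0,"dy": 0,"dz": 0,"ax": 0,"ay": 0,"az": 0.95,"grip": 0.9},
    {"dx": 0,"dy": 0,"dz": 0,"ax": 0,"ay": 0,"az": 0.95,"grip": 0.9},
    {"dx": 0,"dy": 0,"dz": 0,"ax": 0,"ay": 0,"az": 0.95,"grip": 0.9},
    {"dx": 0,"dy": 0,"dz": 0,"ax": 0,"ay": 0,"az": 0.97,"grip": 0.9},
    {"dx": 1.4,"dy": -39.5,"dz": 0,"ax": 0,"ay": 0,"az": 0,"grip": 0.9},
    {"dx": 1.4,"dy": -39.5,"dz": 0,"ax": 0,"ay": 0,"az": 0,"grip": 0.9},
    {"dx": 1.4,"dy": -39.5,"dz": 0,"ax": 0,"ay": 0,"az": 0,"grip": 0.9},
    {"dx": 1.4,"dy": -39.5,"dz": 0,"ax": 0,"ay": 0,"az": 0,"grip": 0.9},
    {"dx": 1.4,"dy": -39.5,"dz": 0,"ax": 0,"ay": 0,"az": 0,"grip": 0.9},
    {"dx": 1.4,"dy": -39.5,"dz": 0,"ax": 0,"ay": 0,"az": 0,"grip": 0.9},
    {"dx": 1.4,"dy": -39.5,"dz": 0,"ax": 0,"ay": 0,"az": 0,"grip": 0.9},
    {"dx": 1.4,"dy": -39.5,"dz": 0,"ax": 0,"ay": 0,"az": 0,"grip": 0.9},
    {"dx": 1.4,"dy": -39.5,"dz": 0,"ax": 0,"ay": 0,"az": 0,"grip": 0.9},
  ],
)

```text
clock: 9.87
position: [0.4522, -0.0496, 0.4688]
ee_rot: [-0.001, 0.989, 0.147, -0.002]
contact_force: [0.6, 0.7, -2.4]
width: 0.0224
gripper_force: 45.9
```

jog_arm(
  plan=[
    {"dx": 1.4,"dy": -39.5,"dz": 4,"ax": 0,"ay": 0,"az": 0,"grip": 0.9},
    {"dx": 1.4,"dy": -39.5,"dz": 4,"ax": 0,"ay": 0,"az": 0,"grip": 0.9},
    {"dx": 1.4,"dy": -39.5,"dz": 4,"ax": 0,"ay": 0,"az": 0,"grip": 0.9},
    {"dx": 0,"dy": 0,"dz": 0,"ax": 0,"ay": 0,"az": 0,"grip": 0.9},
    {"dx": 0,"dy": 0,"dz": 0,"ax": 0,"ay": 0,"az": 0,"grip": 0.9},
    {"dx": 0,"dy": 0,"dz": 0,"ax": 0,"ay": 0,"az": 0,"grip": 0.9},
  ],
)

```text
clock: 10.37
position: [0.4228, 0.0631, 0.4577]
ee_rot: [0.0, 0.989, 0.148, -0.001]
contact_force: [0.6, -0.7, -2.7]
width: 0.0214
gripper_force: 72.8
```

```bash
python3 - <<'E'
from h import *
s=pose();print(s[:2],s[2]['width']);go(.4227,.0638,.374,17,step=33)
d=grab('scene');cv2.imwrite('pics/s6.png',cv2.resize(d['image'][70:270,140:390][:,:,::-1],None,fx=2.8,fy=2.8,interpolation=cv2.INTER_CUBIC))
p,h,_=s;u=np.array([np.cos(np.radians(h)),np.sin(np.radians(h))])
for o in(-.032,.032):print((proj(d,[*(p[:2]+o*u),p[2]-.170])-[140,70])*2.8)
E
```

```text
(array([0.42279968, 0.0631414 , 0.45768291]), np.float64(17.067173177027776)) 0.02136581762634143
turn 1 x az 0.011 | shift 3 x [ 0.  -0.2 27.9] | end q6~ 82
[423.34492177 163.38176633]
[471.31450873 188.33320763]
```

View pics/s6.png

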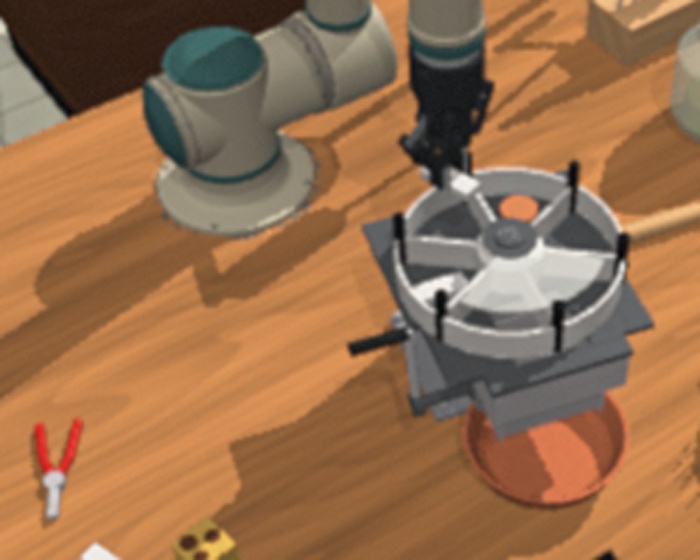

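The bar is aligned over pocket B (crop 465,185 vs. predicted 471,188 for the inner end). Bar A still lies in its pocket (438,288). Lowering and releasing.

jog_arm(
  plan=[
    {"dx": 0,"dy": 0,"dz": 28,"ax": 0,"ay": 0,"az": 0,"grip": 0.9},
    {"dx": 0,"dy": 0,"dz": 28,"ax": 0,"ay": 0,"az": 0,"grip": 0.9},
    {"dx": 0,"dy": 0,"dz": 28,"ax": 0,"ay": 0,"az": 0,"grip": 0.9},
    {"dx": 0,"dy": 0,"dz": 0,"ax": 0,"ay": 0,"az": 0,"grip": 0.9},
    {"dx": 0,"dy": 0,"dz": 0,"ax": 0,"ay": 0,"az": 0,"grip": 0.55},
    {"dx": 0,"dy": 0,"dz": 0,"ax": 0,"ay": 0,"az": 0,"grip": 0.55},
    {"dx": 0,"dy": 0,"dz": 0,"ax": 0,"ay": 0,"az": 0,"grip": 0.55},
    {"dx": 0,"dy": 0,"dz": -30,"ax": 0,"ay": 0,"az": 0,"grip": 0.55},
    {"dx": 0,"dy": 0,"dz": -40,"ax": 0,"ay": 0,"az": 0,"grip": 0.55},
    {"dx": 0,"dy": 0,"dz": -30,"ax": 0,"ay": 0,"az": 0,"grip": 0.55},
    {"dx": 0,"dy": 0,"dz": 0,"ax": 0,"ay": 0,"az": -1,"grip": 0.55},
    {"dx": 0,"dy": 0,"dz": 0,"ax": 0,"ay": 0,"az": -1,"grip": 0.55},
    {"dx": 0,"dy": 0,"dz": 0,"ax": 0,"ay": 0,"az": -1,"grip": 0.55},
    {"dx": 0,"dy": 0,"dz": 0,"ax": 0,"ay": 0,"az": -1,"grip": 0.55},
    {"dx": 0,"dy": 0,"dz": 0,"ax": 0,"ay": 0,"az": -1,"grip": 0.55},
    {"dx": 0,"dy": 0,"dz": 0,"ax": 0,"ay": 0,"az": 0,"grip": 0.55},
  ],
)

```text
clock: 11.75
position: [0.4233, 0.063, 0.4765]
ee_rot: [0.001, 0.917, 0.399, 0.001]
contact_force: [-0.2, 0.4, -0.5]
width: 0.0383
gripper_force: 0.0
```

```bash
python3 - <<'E'
from h import *
s=pose();print(s[:2],s[2]['width']);p,h=go(.4180,.0002,.471,47);go(.4180,.0002,.42,47,p,h,26)
d=grab('scene');im=d['image'];cv2.imwrite('pics/s7.png',im[:,:,::-1])
E
```

```text
(array([0.4233039 , 0.06300467, 0.47653465]), np.float64(47.0851324263742)) 0.0382787830099891
turn 1 x az 0.014 | shift 2 x [-24.8  19.5   2.8] | end q6~ 43
turn 0 x az -0.0 | shift 2 x [ 0.   0.  25.5] | end q6~ 43
```

jog_arm(
  plan=[
    {"dx": -24.8,"dy": 19.5,"dz": 2.8,"ax": 0,"ay": 0,"az": 0,"grip": 0.55},
    {"dx": -24.8,"dy": 19.5,"dz": 2.8,"ax": 0,"ay": 0,"az": 0,"grip": 0.55},
    {"dx": 0,"dy": 0,"dz": 0,"ax": 0,"ay": 0,"az": 0,"grip": 0.55},
    {"dx": 0,"dy": 0,"dz": 0,"ax": 0,"ay": 0,"az": 0,"grip": 0.55},
    {"dx": 0,"dy": 0,"dz": 25.5,"ax": 0,"ay": 0,"az": 0,"grip": 0.55},
    {"dx": 0,"dy": 0,"dz": 25.5,"ax": 0,"ay": 0,"az": 0,"grip": 0.55},
    {"dx": 0,"dy": 0,"dz": 0,"ax": 0,"ay": 0,"az": 0,"grip": 0.78},
    {"dx": 0,"dy": 0,"dz": 0,"ax": 0,"ay": 0,"az": 0,"grip": 0.78},
    {"dx": 0,"dy": 0,"dz": 0,"ax": 0,"ay": 0,"az": 0,"grip": 0.78},
    {"dx": 0,"dy": 0,"dz": 0,"ax": 0,"ay": 0,"az": 0,"grip": 0.78},
  ],
)

```text
clock: 12.63
position: [0.4186, 0.0006, 0.4199]
ee_rot: [0.001, 0.917, 0.399, 0.001]
contact_force: [0.2, 1.1, -0.2]
width: 0.0187
gripper_force: 0.1
```

```bash
python3 - <<'E'
from h import *
s=pose();print(s[:2],s[2]['width'],s[2]['contact_force'])
d=grab('top');d2=grab('scene')
cv2.imwrite('pics/s8.png',np.vstack([cv2.resize(d2['image'][90:230,220:400][:,:,::-1],None,fx=2.5,fy=2.5),cv2.resize(d['image'][150:270,250:430][:,:,::-1],None,fx=2.5,fy=2.5)]))
E
```

```text
(array([0.41859352, 0.00058829, 0.41993409]), np.float64(47.01048061704271)) 0.01868297950713035 [ 0.16180688  1.05064842 -0.17530905]
```

View pics/s8.png

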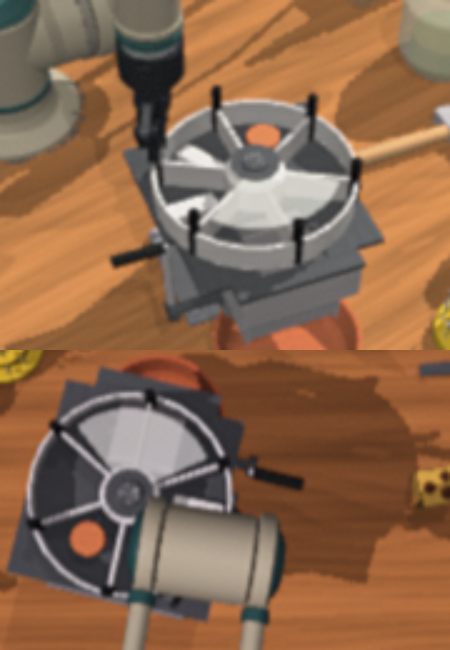

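Both bars lie in pockets A and B (upper crop 190,207 and 195,155), and the peg at 227° sits between the fingers. Turning counter-clockwise about 92°.

jog_arm(
  plan=[
    {"dx": -0.2,"dy": -6.2,"dz": 0,"ax": 0,"ay": 0,"az": -0.5,"grip": 0.78},
    {"dx": -0.6,"dy": -12.4,"dz": 0,"ax": 0,"ay": 0,"az": -1,"grip": 0.78},
    {"dx": -0.6,"dy": -12.4,"dz": 0,"ax": 0,"ay": 0,"az": -1,"grip": 0.78},
    {"dx": -0.6,"dy": -12.4,"dz": 0,"ax": 0,"ay": 0,"az": -1,"grip": 0.78},
    {"dx": -0.6,"dy": -12.4,"dz": 0,"ax": 0,"ay": 0,"az": -1,"grip": 0.78},
    {"dx": -0.6,"dy": -12.4,"dz": 0,"ax": 0,"ay": 0,"az": -1,"grip": 0.78},
    {"dx": -0.6,"dy": -12.4,"dz": 0,"ax": 0,"ay": 0,"az": -1,"grip": 0.78},
    {"dx": -0.6,"dy": -12.4,"dz": 0,"ax": 0,"ay": 0,"az": -1,"grip": 0.78},
    {"dx": -0.6,"dy": -12.4,"dz": 0,"ax": 0,"ay": 0,"az": -1,"grip": 0.78},
    {"dx": -0.6,"dy": -12.4,"dz": 0,"ax": 0,"ay": 0,"az": -1,"grip": 0.78},
    {"dx": -0.6,"dy": -12.4,"dz": 0,"ax": 0,"ay": 0,"az": -1,"grip": 0.78},
    {"dx": -0.6,"dy": -12.4,"dz": 0,"ax": 0,"ay": 0,"az": -1,"grip": 0.78},
    {"dx": -0.6,"dy": -12.4,"dz": 0,"ax": 0,"ay": 0,"az": -1,"grip": 0.78},
    {"dx": -0.6,"dy": -12.4,"dz": 0,"ax": 0,"ay": 0,"az": -1,"grip": 0.78},
    {"dx": -0.6,"dy": -12.4,"dz": 0,"ax": 0,"ay": 0,"az": -1,"grip": 0.78},
    {"dx": -0.6,"dy": -12.4,"dz": 0,"ax": 0,"ay": 0,"az": -1,"grip": 0.78},
    {"dx": -0.2,"dy": -6.2,"dz": 0,"ax": 0,"ay": 0,"az": -0.5,"grip": 0.78},
    {"dx": 0,"dy": 0,"dz": 0,"ax": 0,"ay": 0,"az": 0,"grip": 0.78},
    {"dx": 0,"dy": 0,"dz": 0,"ax": 0,"ay": 0,"az": 0,"grip": 0.78},
    {"dx": 0,"dy": 0,"dz": 0,"ax": 0,"ay": 0,"az": 0,"grip": 0.78},
  ],
)

```text
clock: 14.4
position: [0.2426, -0.0144, 0.4187]
ee_rot: [0.001, 0.318, 0.948, 0.0]
contact_force: [-0.1, -0.3, 0.4]
width: 0.0184
gripper_force: 0.0
```

```bash
python3 - <<'E'
from h import *
s=pose();c=np.array([.4992,.0872]);v=s[0][:2]-c
print(s[:2],s[2]['contact_force'],np.hypot(*v),np.degrees(np.arctan2(v[1],v[0])))
E
```

```text
(array([ 0.24260553, -0.01439449,  0.41873817]), np.float64(142.91795656709797)) [-0.05889017 -0.29038528  0.43384003] 0.2759749303308466 -158.3996998439662
```

Sign slip: with the heading at 47°, the radial-out direction is tool −x, so the stroke went the wrong way and left the peg. Looking at where the wheel stands now.

jog_arm(
  plan=[
    {"dx": 0,"dy": 0,"dz": -25,"ax": 0,"ay": 0,"az": 0,"grip": 0.55},
    {"dx": 0,"dy": 0,"dz": -25,"ax": 0,"ay": 0,"az": 0,"grip": 0.55},
    {"dx": 0,"dy": 0,"dz": 0,"ax": 0,"ay": 0,"az": 0,"grip": 0.55},
  ],
)

```text
clock: 14.65
position: [0.2439, -0.0146, 0.4722]
ee_rot: [0.004, 0.317, 0.948, -0.0]
contact_force: [0.2, -0.2, 1.3]
width: 0.0384
gripper_force: 0.0
```

```bash
python3 - <<'E'
from h import *
d=grab('top');d2=grab('scene')
cv2.imwrite('pics/s9.png',np.vstack([cv2.resize(d2['image'][100:230,240:400][:,:,::-1],None,fx=3.2,fy=3,interpolation=cv2.INTER_CUBIC)[:,:512],cv2.resize(d['image'][150:260,250:410][:,:,::-1],None,fx=3.2,fy=1.9)[:0],])) 
cv2.imwrite('pics/s9.png',np.hstack([cv2.resize(d2['image'][110:230,255:385][:,:,::-1],None,fx=3,fy=3,interpolation=cv2.INTER_CUBIC),cv2.resize(d['image'][150:270,245:375][:,:,::-1],None,fx=3,fy=3,interpolation=cv2.INTER_CUBIC)]))
bars()
E
```

```text
bar [ 0.4578 -0.4112] [26.8 64.1] yaw 19.4
```

View pics/s9.png

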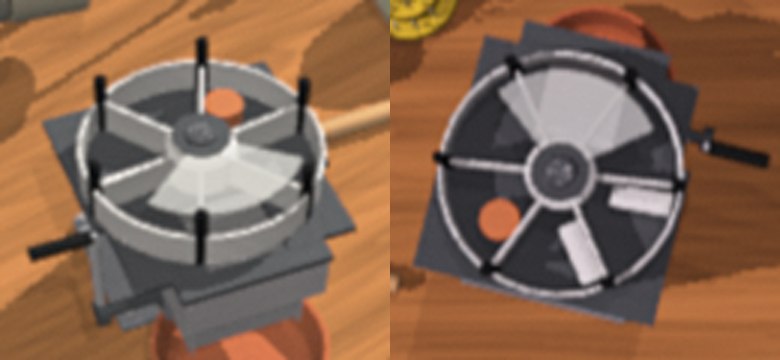

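Both bars are in their pockets (right half: 645,200 and 582,252) and the slug is at (498,220). The wheel turned somewhat; pegs are now at (513,62), (630,75), (679,183), (608,283), (488,268) and (442,158).

```bash
cat >> h.py <<'E'
C=np.array([.4992,.0872])
def angs(pts,ox,oy,s,z):
    d=imaging.get_image('top')
    for x,y in pts:
        v=onz(d,ox+x/s-.4,oy+y/s-.4,z)[:2]-C;print((x,y),'r',np.hypot(*v).round(4),'ang',np.degrees(np.arctan2(v[1],v[0])).round(1),'rel',((np.degrees(np.arctan2(v[1],v[0]))+15+180)%360-180).round(1))
E
python3 - <<'E'
from h import *
angs([(123,60),(241,72),(292,183),(219,285),(97,270),(50,156)],245,150,3,.262)
angs([(108,220),],245,150,3,.218)
angs([(255,202),(192,254)],245,150,3,.206)
E
```

```text
(123, 60) r 0.12 ang 22.4 rel 37.4
(241, 72) r 0.1203 ang -36.3 rel -21.3
(292, 183) r 0.1205 ang -96.7 rel -81.7
(219, 285) r 0.1217 ang -157.4 rel -142.4
(97, 270) r 0.1203 ang 143.1 rel 158.1
(50, 156) r 0.1194 ang 82.1 rel 97.1
(108, 220) r 0.0804 ang 124.7 rel 139.7
(255, 202) r 0.0882 ang -109.3 rel -94.3
(192, 254) r 0.0833 ang -167.4 rel -152.4
```

jog_arm(
  plan=[
    {"dx": 0,"dy": 0,"dz": 0,"ax": 0,"ay": 0,"az": 1,"grip": 0.55},
    {"dx": 0,"dy": 0,"dz": 0,"ax": 0,"ay": 0,"az": 1,"grip": 0.55},
    {"dx": 0,"dy": 0,"dz": 0,"ax": 0,"ay": 0,"az": 1,"grip": 0.55},
    {"dx": 0,"dy": 0,"dz": 0,"ax": 0,"ay": 0,"az": 1,"grip": 0.55},
    {"dx": 0,"dy": 0,"dz": 0,"ax": 0,"ay": 0,"az": 1,"grip": 0.55},
    {"dx": 0,"dy": 0,"dz": 0,"ax": 0,"ay": 0,"az": 1,"grip": 0.55},
    {"dx": 0,"dy": 0,"dz": 0,"ax": 0,"ay": 0,"az": 1,"grip": 0.55},
    {"dx": 0,"dy": 0,"dz": 0,"ax": 0,"ay": 0,"az": 1,"grip": 0.55},
    {"dx": 0,"dy": 0,"dz": 0,"ax": 0,"ay": 0,"az": 1,"grip": 0.55},
    {"dx": 0,"dy": 0,"dz": 0,"ax": 0,"ay": 0,"az": 1,"grip": 0.55},
    {"dx": 0,"dy": 0,"dz": 0,"ax": 0,"ay": 0,"az": 1,"grip": 0.55},
    {"dx": 0,"dy": 0,"dz": 0,"ax": 0,"ay": 0,"az": 1,"grip": 0.55},
    {"dx": 0,"dy": 0,"dz": 0,"ax": 0,"ay": 0,"az": 1,"grip": 0.55},
    {"dx": 0,"dy": 0,"dz": 0,"ax": 0,"ay": 0,"az": 1,"grip": 0.55},
    {"dx": 0,"dy": 0,"dz": 0,"ax": 0,"ay": 0,"az": 1,"grip": 0.55},
    {"dx": 0,"dy": 0,"dz": 0,"ax": 0,"ay": 0,"az": 1,"grip": 0.55},
    {"dx": 0,"dy": 0,"dz": 0,"ax": 0,"ay": 0,"az": 1,"grip": 0.55},
    {"dx": 0,"dy": 0,"dz": 0,"ax": 0,"ay": 0,"az": 1,"grip": 0.55},
    {"dx": 0,"dy": 0,"dz": 0,"ax": 0,"ay": 0,"az": 1,"grip": 0.55},
    {"dx": 0,"dy": 0,"dz": 0,"ax": 0,"ay": 0,"az": 1,"grip": 0.55},
  ],
)

```text
clock: 16.62
position: [0.2422, -0.0144, 0.4675]
ee_rot: [-0.0, 0.98, 0.197, -0.001]
contact_force: [0.5, -0.5, -0.1]
width: 0.0384
gripper_force: 0.0
```

```bash
python3 - <<'E'
from h import *
a=np.radians(203);t=C+.119*np.array([np.cos(a),np.sin(a)])
s=pose();print(s[:2]);p,h=go(*t,.472,23);go(*t,.42,23,p,h,26)
E
```

```text
(array([ 0.24215674, -0.01439992,  0.46750386]), np.float64(22.693495708900766))
turn 1 x az -0.051 | shift 4 x [39.3  1.7 -1.1] | end q6~ 73
turn 0 x az -0.0 | shift 2 x [ 0.  0. 26.] | end q6~ 73
```

Then the first part of the stroke, only about 30°, as a check of direction.

jog_arm(
  plan=[
    {"dx": 39.3,"dy": 1.7,"dz": -1,"ax": 0,"ay": 0,"az": -0.05,"grip": 0.55},
    {"dx": 39.3,"dy": 1.7,"dz": -1,"ax": 0,"ay": 0,"az": 0,"grip": 0.55},
    {"dx": 39.3,"dy": 1.7,"dz": -1,"ax": 0,"ay": 0,"az": 0,"grip": 0.55},
    {"dx": 39.3,"dy": 1.7,"dz": -1,"ax": 0,"ay": 0,"az": 0,"grip": 0.55},
    {"dx": 0,"dy": 0,"dz": 0,"ax": 0,"ay": 0,"az": 0,"grip": 0.55},
    {"dx": 0,"dy": 0,"dz": 0,"ax": 0,"ay": 0,"az": 0,"grip": 0.55},
    {"dx": 0,"dy": 0,"dz": 26,"ax": 0,"ay": 0,"az": 0,"grip": 0.55},
    {"dx": 0,"dy": 0,"dz": 26,"ax": 0,"ay": 0,"az": 0,"grip": 0.55},
    {"dx": 0,"dy": 0,"dz": 0,"ax": 0,"ay": 0,"az": 0,"grip": 0.78},
    {"dx": 0,"dy": 0,"dz": 0,"ax": 0,"ay": 0,"az": 0,"grip": 0.78},
    {"dx": 0,"dy": 0,"dz": 0,"ax": 0,"ay": 0,"az": 0,"grip": 0.78},
    {"dx": 0.2,"dy": 6.2,"dz": 0,"ax": 0,"ay": 0,"az": -0.5,"grip": 0.78},
    {"dx": 0.6,"dy": 12.4,"dz": 0,"ax": 0,"ay": 0,"az": -1,"grip": 0.78},
    {"dx": 0.6,"dy": 12.4,"dz": 0,"ax": 0,"ay": 0,"az": -1,"grip": 0.78},
    {"dx": 0.7,"dy": 12.4,"dz": 0,"ax": 0,"ay": 0,"az": -1,"grip": 0.78},
    {"dx": 0.7,"dy": 12.4,"dz": 0,"ax": 0,"ay": 0,"az": -1,"grip": 0.78},
    {"dx": 0.3,"dy": 6.2,"dz": 0,"ax": 0,"ay": 0,"az": -0.5,"grip": 0.78},
    {"dx": 0,"dy": 0,"dz": 0,"ax": 0,"ay": 0,"az": 0,"grip": 0.78},
    {"dx": 0,"dy": 0,"dz": 0,"ax": 0,"ay": 0,"az": 0,"grip": 0.78},
  ],
)

```text
clock: 18.2
position: [0.4278, -0.0071, 0.4216]
ee_rot: [0.001, 0.894, 0.448, 0.001]
contact_force: [0.5, -0.1, 0.4]
width: 0.0187
gripper_force: 0.0
```

```bash
cat >> h.py <<'E'
def rim():
    s=pose();v=s[0][:2]-C;print('z',s[0][2].round(4),'head',s[1].round(1),'F',s[2]['contact_force'].round(1),'r',np.hypot(*v).round(4),'ang',(np.degrees(np.arctan2(v[1],v[0]))%360).round(1),'w',round(s[2]['width'],4))
E
python3 - <<'E'
from h import *
rim()
E
```

```text
z 0.4216 head 53.2 F [ 0.5 -0.1  0.4] r 0.1183 ang 232.9 w 0.0187
```

jog_arm(
  plan=[
    {"dx": 0.3,"dy": 6.2,"dz": 0,"ax": 0,"ay": 0,"az": -0.5,"grip": 0.78},
    {"dx": 0.65,"dy": 12.4,"dz": 0,"ax": 0,"ay": 0,"az": -1,"grip": 0.78},
    {"dx": 0.65,"dy": 12.4,"dz": 0,"ax": 0,"ay": 0,"az": -1,"grip": 0.78},
    {"dx": 0.65,"dy": 12.4,"dz": 0,"ax": 0,"ay": 0,"az": -1,"grip": 0.78},
    {"dx": 0.65,"dy": 12.4,"dz": 0,"ax": 0,"ay": 0,"az": -1,"grip": 0.78},
    {"dx": 0.65,"dy": 12.4,"dz": 0,"ax": 0,"ay": 0,"az": -1,"grip": 0.78},
    {"dx": 0.65,"dy": 12.4,"dz": 0,"ax": 0,"ay": 0,"az": -1,"grip": 0.78},
    {"dx": 0.65,"dy": 12.4,"dz": 0,"ax": 0,"ay": 0,"az": -1,"grip": 0.78},
    {"dx": 0.65,"dy": 12.4,"dz": 0,"ax": 0,"ay": 0,"az": -1,"grip": 0.78},
    {"dx": 0.65,"dy": 12.4,"dz": 0,"ax": 0,"ay": 0,"az": -1,"grip": 0.78},
    {"dx": 0.65,"dy": 12.4,"dz": 0,"ax": 0,"ay": 0,"az": -1,"grip": 0.78},
    {"dx": 0.65,"dy": 12.4,"dz": 0,"ax": 0,"ay": 0,"az": -1,"grip": 0.78},
    {"dx": 0.65,"dy": 12.4,"dz": 0,"ax": 0,"ay": 0,"az": -1,"grip": 0.78},
    {"dx": 0.65,"dy": 12.4,"dz": 0,"ax": 0,"ay": 0,"az": -1,"grip": 0.78},
    {"dx": 0.65,"dy": 12.4,"dz": 0,"ax": 0,"ay": 0,"az": -1,"grip": 0.78},
    {"dx": 0,"dy": 0,"dz": 0,"ax": 0,"ay": 0,"az": 0,"grip": 0.78},
    {"dx": 0,"dy": 0,"dz": 0,"ax": 0,"ay": 0,"az": 0,"grip": 0.78},
    {"dx": 0,"dy": 0,"dz": 0,"ax": 0,"ay": 0,"az": 0,"grip": 0.78},
  ],
)

```text
clock: 19.7
position: [0.5895, 0.0127, 0.4209]
ee_rot: [0.001, 0.341, 0.94, 0.0]
contact_force: [-0.3, 0.4, -0.7]
width: 0.0191
gripper_force: 0.0
```

```bash
python3 - <<'E'
from h import *
rim()
d=grab('top');d2=grab('scene')
cv2.imwrite('pics/s10.png',np.hstack([cv2.resize(d2['image'][110:230,255:385][:,:,::-1],None,fx=3,fy=3,interpolation=cv2.INTER_CUBIC),cv2.resize(d['image'][150:270,245:375][:,:,::-1],None,fx=3,fy=3,interpolation=cv2.INTER_CUBIC)]))
E
```

```text
z 0.4209 head 140.2 F [-0.3  0.4 -0.7] r 0.1171 ang 320.5 w 0.0191
```

View pics/s10.png

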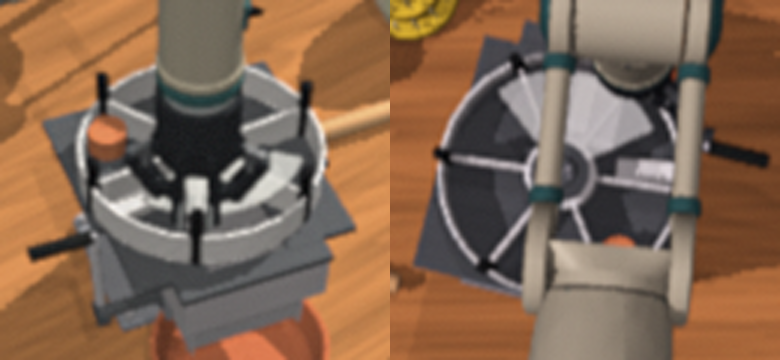

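The wheel turned: bar B is now at (645,165, right half), the slug at (618,240), and pocket A is over the hole. Another 57°.

jog_arm(
  plan=[
    {"dx": 0.3,"dy": 6.2,"dz": 0,"ax": 0,"ay": 0,"az": -0.5,"grip": 0.78},
    {"dx": 0.5,"dy": 12.4,"dz": 0,"ax": 0,"ay": 0,"az": -1,"grip": 0.78},
    {"dx": 0.5,"dy": 12.4,"dz": 0,"ax": 0,"ay": 0,"az": -1,"grip": 0.78},
    {"dx": 0.5,"dy": 12.4,"dz": 0,"ax": 0,"ay": 0,"az": -1,"grip": 0.78},
    {"dx": 0.5,"dy": 12.4,"dz": 0,"ax": 0,"ay": 0,"az": -1,"grip": 0.78},
    {"dx": 0.5,"dy": 12.4,"dz": 0,"ax": 0,"ay": 0,"az": -1,"grip": 0.78},
    {"dx": 0.5,"dy": 12.4,"dz": 0,"ax": 0,"ay": 0,"az": -1,"grip": 0.78},
    {"dx": 0.5,"dy": 12.4,"dz": 0,"ax": 0,"ay": 0,"az": -1,"grip": 0.78},
    {"dx": 0.5,"dy": 12.4,"dz": 0,"ax": 0,"ay": 0,"az": -1,"grip": 0.78},
    {"dx": 0.5,"dy": 12.4,"dz": 0,"ax": 0,"ay": 0,"az": -1,"grip": 0.78},
    {"dx": 0,"dy": 0,"dz": 0,"ax": 0,"ay": 0,"az": 0,"grip": 0.78},
    {"dx": 0,"dy": 0,"dz": 0,"ax": 0,"ay": 0,"az": 0,"grip": 0.78},
    {"dx": 0,"dy": 0,"dz": 0,"ax": 0,"ay": 0,"az": 0,"grip": 0.55},
    {"dx": 0,"dy": 0,"dz": 0,"ax": 0,"ay": 0,"az": 0,"grip": 0.55},
    {"dx": 0,"dy": 0,"dz": -30,"ax": 0,"ay": 0,"az": 0,"grip": 0.55},
    {"dx": 0,"dy": 0,"dz": -30,"ax": 0,"ay": 0,"az": 0,"grip": 0.55},
  ],
)

```text
clock: 21.13
position: [0.6129, 0.1228, 0.4787]
ee_rot: [-0.003, -0.149, 0.989, 0.0]
contact_force: [1.3, 1.2, -0.3]
width: 0.038
gripper_force: 0.0
```

```bash
python3 - <<'E'
from h import *
rim();go(.4578,-.4112,.47,19.4)
d=grab('scene');cv2.imwrite('pics/s11.png',cv2.resize(d['image'][110:230,255:385][:,:,::-1],None,fx=3,fy=3,interpolation=cv2.INTER_CUBIC))
E
```

```text
z 0.4787 head -162.8 F [ 1.3  1.2 -0.3] r 0.1191 ang 17.4 w 0.038
turn 1 x az -0.371 | shift 14 x [ 23.1 -32.3   0.6] | end q6~ 209
```

jog_arm(
  plan=[
    {"dx": 0,"dy": 0,"dz": 0,"ax": 0,"ay": 0,"az": 1,"grip": 0.4},
    {"dx": 0,"dy": 0,"dz": 0,"ax": 0,"ay": 0,"az": 1,"grip": 0.4},
    {"dx": 0,"dy": 0,"dz": 0,"ax": 0,"ay": 0,"az": 1,"grip": 0.4},
    {"dx": 0,"dy": 0,"dz": 0,"ax": 0,"ay": 0,"az": 1,"grip": 0.4},
    {"dx": 0,"dy": 0,"dz": 0,"ax": 0,"ay": 0,"az": 1,"grip": 0.4},
    {"dx": 0,"dy": 0,"dz": 0,"ax": 0,"ay": 0,"az": 1,"grip": 0.4},
    {"dx": 0,"dy": 0,"dz": 0,"ax": 0,"ay": 0,"az": 1,"grip": 0.4},
    {"dx": 0,"dy": 0,"dz": 0,"ax": 0,"ay": 0,"az": 1,"grip": 0.4},
    {"dx": 0,"dy": 0,"dz": 0,"ax": 0,"ay": 0,"az": 1,"grip": 0.4},
    {"dx": 0,"dy": 0,"dz": 0,"ax": 0,"ay": 0,"az": 1,"grip": 0.4},
    {"dx": 0,"dy": 0,"dz": 0,"ax": 0,"ay": 0,"az": 1,"grip": 0.4},
    {"dx": 0,"dy": 0,"dz": 0,"ax": 0,"ay": 0,"az": 1,"grip": 0.4},
    {"dx": 0,"dy": 0,"dz": 0,"ax": 0,"ay": 0,"az": 1,"grip": 0.4},
    {"dx": 0,"dy": 0,"dz": 0,"ax": 0,"ay": 0,"az": 1,"grip": 0.4},
    {"dx": 0,"dy": 0,"dz": 0,"ax": 0,"ay": 0,"az": 1,"grip": 0.4},
    {"dx": 0,"dy": 0,"dz": 0,"ax": 0,"ay": 0,"az": 1,"grip": 0.4},
    {"dx": 0,"dy": 0,"dz": 0,"ax": 0,"ay": 0,"az": 1,"grip": 0.4},
    {"dx": 0,"dy": 0,"dz": 0,"ax": 0,"ay": 0,"az": 1,"grip": 0.4},
    {"dx": 0,"dy": 0,"dz": 0,"ax": 0,"ay": 0,"az": 1,"grip": 0.4},
    {"dx": 0,"dy": 0,"dz": 0,"ax": 0,"ay": 0,"az": 1,"grip": 0.4},
  ],
)

```text
clock: 22.85
position: [0.6132, 0.1229, 0.4802]
ee_rot: [0.0, 0.783, 0.622, 0.0]
contact_force: [0.3, 0.5, 0.8]
width: 0.0514
gripper_force: 0.0
```

jog_arm(
  plan=[
    {"dx": 0,"dy": 0,"dz": 0,"ax": 0,"ay": 0,"az": 1,"grip": 0.4},
    {"dx": 0,"dy": 0,"dz": 0,"ax": 0,"ay": 0,"az": 1,"grip": 0.4},
    {"dx": 0,"dy": 0,"dz": 0,"ax": 0,"ay": 0,"az": 1,"grip": 0.4},
    {"dx": 0,"dy": 0,"dz": 0,"ax": 0,"ay": 0,"az": 1,"grip": 0.4},
    {"dx": 0,"dy": 0,"dz": 0,"ax": 0,"ay": 0,"az": 1,"grip": 0.4},
    {"dx": 0,"dy": 0,"dz": 0,"ax": 0,"ay": 0,"az": 1,"grip": 0.4},
    {"dx": 0,"dy": 0,"dz": 0,"ax": 0,"ay": 0,"az": 1,"grip": 0.4},
    {"dx": 0,"dy": 0,"dz": 0,"ax": 0,"ay": 0,"az": 1,"grip": 0.4},
    {"dx": 0,"dy": 0,"dz": 0,"ax": 0,"ay": 0,"az": 1,"grip": 0.4},
    {"dx": 0,"dy": 0,"dz": 0,"ax": 0,"ay": 0,"az": 0.6,"grip": 0.4},
    {"dx": 0,"dy": 0,"dz": 0,"ax": 0,"ay": 0,"az": 0,"grip": 0.4},
  ],
)

```text
clock: 23.77
position: [0.6132, 0.123, 0.4802]
ee_rot: [0.0, 0.985, 0.17, 0.0]
contact_force: [-0.8, -0.2, 0.4]
width: 0.0512
gripper_force: 0.0
```

```bash
python3 - <<'E'
from h import *
rim();bars();p,h=go(.4578,-.4112,.27,19.4)
go(.4578,-.4112,.177,19.4,p,h,31)
d=grab('scene');cv2.imwrite('pics/s11.png',cv2.resize(d['image'][110:230,255:385][:,:,::-1],None,fx=3.5,fy=3.5,interpolation=cv2.INTER_CUBIC))
E
```

```text
z 0.4802 head 19.5 F [-0.8 -0.2  0.4] r 0.1195 ang 17.4 w 0.0512
bar [ 0.4578 -0.4112] [26.8 64.1] yaw 19.4
turn 1 x az 0.048 | shift 15 x [-21.6  30.2  14. ] | end q6~ 29
turn 0 x az -0.0 | shift 4 x [ 0.   0.  23.3] | end q6~ 29
```

jog_arm(
  plan=[
    {"dx": -21.6,"dy": 30.2,"dz": 0,"ax": 0,"ay": 0,"az": 0,"grip": 0.4},
    {"dx": -21.6,"dy": 30.2,"dz": 0,"ax": 0,"ay": 0,"az": 0,"grip": 0.4},
    {"dx": -21.6,"dy": 30.2,"dz": 0,"ax": 0,"ay": 0,"az": 0,"grip": 0.4},
    {"dx": -21.6,"dy": 30.2,"dz": 0,"ax": 0,"ay": 0,"az": 0,"grip": 0.4},
    {"dx": -21.6,"dy": 30.2,"dz": 0,"ax": 0,"ay": 0,"az": 0,"grip": 0.4},
    {"dx": -21.6,"dy": 30.2,"dz": 0,"ax": 0,"ay": 0,"az": 0,"grip": 0.4},
    {"dx": -21.6,"dy": 30.2,"dz": 0,"ax": 0,"ay": 0,"az": 0,"grip": 0.4},
    {"dx": -21.6,"dy": 30.2,"dz": 0,"ax": 0,"ay": 0,"az": 0,"grip": 0.4},
    {"dx": -21.6,"dy": 30.2,"dz": 0,"ax": 0,"ay": 0,"az": 0,"grip": 0.4},
    {"dx": -21.6,"dy": 30.2,"dz": 0,"ax": 0,"ay": 0,"az": 0,"grip": 0.4},
    {"dx": -21.6,"dy": 30.2,"dz": 0,"ax": 0,"ay": 0,"az": 0,"grip": 0.4},
    {"dx": -21.6,"dy": 30.2,"dz": 15,"ax": 0,"ay": 0,"az": 0,"grip": 0.4},
    {"dx": -21.6,"dy": 30.2,"dz": 15,"ax": 0,"ay": 0,"az": 0,"grip": 0.4},
    {"dx": -21.6,"dy": 30.2,"dz": 15,"ax": 0,"ay": 0,"az": 0,"grip": 0.4},
    {"dx": -21.6,"dy": 30.2,"dz": 15,"ax": 0,"ay": 0,"az": 0,"grip": 0.4},
    {"dx": 0,"dy": 0,"dz": 40,"ax": 0,"ay": 0,"az": 0,"grip": 0.4},
    {"dx": 0,"dy": 0,"dz": 40,"ax": 0,"ay": 0,"az": 0,"grip": 0.4},
    {"dx": 0,"dy": 0,"dz": 40,"ax": 0,"ay": 0,"az": 0,"grip": 0.4},
    {"dx": 0,"dy": 0,"dz": 30,"ax": 0,"ay": 0,"az": 0,"grip": 0.4},
    {"dx": 0,"dy": 0,"dz": 0,"ax": 0,"ay": 0,"az": 0,"grip": 0.4},
  ],
)

```text
clock: 25.53
position: [0.4585, -0.4106, 0.2635]
ee_rot: [-0.006, 0.985, 0.171, -0.004]
contact_force: [-0.3, 1.0, -0.1]
width: 0.0512
gripper_force: 0.0
```

```bash
python3 - <<'E'
from h import *
rim();go(.4578,-.4112,.177,19.4,step=31)
d=grab('scene');d1=grab('top');cv2.imwrite('pics/s12.png',np.hstack([cv2.resize(d['image'][110:230,255:385][:,:,::-1],None,fx=3,fy=3,interpolation=cv2.INTER_CUBIC),cv2.resize(d1['image'][150:270,245:375][:,:,::-1],None,fx=3,fy=3,interpolation=cv2.INTER_CUBIC)]))
E
```

```text
z 0.2635 head 19.7 F [-0.3  1.  -0.1] r 0.4994 ang 265.3 w 0.0512
turn 1 x az 0.051 | shift 3 x [-0.3  0.1 28.8] | end q6~ 29
```

View pics/s12.png

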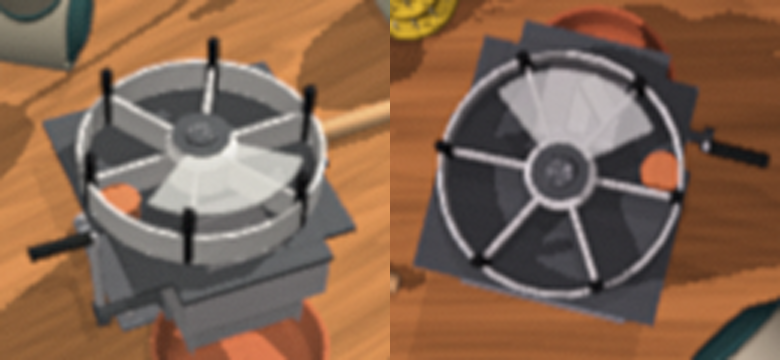

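Both pockets A and B are empty, so both bars have dropped. The slug is safe at (658,170), against its wall. Pegs are at (523,60), (640,83), (676,197), (597,287), (480,261) and (442,148). Grasping bar Q.

jog_arm(
  plan=[
    {"dx": -0.3,"dy": 0,"dz": 28.8,"ax": 0,"ay": 0,"az": 0,"grip": 0.4},
    {"dx": -0.3,"dy": 0,"dz": 28.8,"ax": 0,"ay": 0,"az": 0,"grip": 0.4},
    {"dx": -0.3,"dy": 0,"dz": 28.5,"ax": 0,"ay": 0,"az": 0,"grip": 0.4},
    {"dx": 0,"dy": 0,"dz": 0,"ax": 0,"ay": 0,"az": 0,"grip": 0.4},
    {"dx": 0,"dy": 0,"dz": 0,"ax": 0,"ay": 0,"az": 0,"grip": 0.9},
    {"dx": 0,"dy": 0,"dz": 0,"ax": 0,"ay": 0,"az": 0,"grip": 0.9},
    {"dx": 0,"dy": 0,"dz": 0,"ax": 0,"ay": 0,"az": 0,"grip": 0.9},
    {"dx": 0,"dy": 0,"dz": 0,"ax": 0,"ay": 0,"az": 0,"grip": 0.9},
    {"dx": 0,"dy": 0,"dz": 0,"ax": 0,"ay": 0,"az": 0,"grip": 0.9},
    {"dx": 0,"dy": 0,"dz": -30,"ax": 0,"ay": 0,"az": 0,"grip": 0.9},
    {"dx": 0,"dy": 0,"dz": -40,"ax": 0,"ay": 0,"az": 0,"grip": 0.9},
    {"dx": 0,"dy": 0,"dz": -40,"ax": 0,"ay": 0,"az": 0,"grip": 0.9},
    {"dx": 0,"dy": 0,"dz": -40,"ax": 0,"ay": 0,"az": 0,"grip": 0.9},
    {"dx": 0,"dy": 0,"dz": -40,"ax": 0,"ay": 0,"az": 0,"grip": 0.9},
    {"dx": 0,"dy": 0,"dz": -40,"ax": 0,"ay": 0,"az": 0,"grip": 0.9},
    {"dx": 0,"dy": 0,"dz": -40,"ax": 0,"ay": 0,"az": 0,"grip": 0.9},
    {"dx": 0,"dy": 0,"dz": -25,"ax": 0,"ay": 0,"az": 0,"grip": 0.9},
    {"dx": 0,"dy": 0,"dz": 0,"ax": 0,"ay": 0,"az": 0,"grip": 0.9},
  ],
)

```text
clock: 27.13
position: [0.4598, -0.4123, 0.4896]
ee_rot: [0.008, 0.985, 0.171, 0.005]
contact_force: [1.7, 0.2, 1.5]
width: 0.0087
gripper_force: 0.0
```

```bash
python3 - <<'E'
from h import *
angs([(133,58),(252,80),(289,197),(208,289),(89,263),(50,146)],245,150,3,.262)
angs([(269,170)],245,150,3,.215)
rim()
p,h=go(.4758,.1637,.47,107)
E
```

```text
(133, 58) r 0.1183 ang 17.6 rel 32.6
(252, 80) r 0.1209 ang -42.7 rel -27.7
(289, 197) r 0.1197 ang -103.4 rel -88.4
(208, 289) r 0.1216 ang -162.8 rel -147.8
(89, 263) r 0.1199 ang 138.1 rel 153.1
(50, 146) r 0.1212 ang 77.5 rel 92.5
(269, 170) r 0.0981 ang -88.4 rel -73.4
z 0.4829 head 19.7 F [-0.2  0.5 -0.8] r 0.5008 ang 265.4 w 0.0088
turn 15 x az -0.97 | shift 15 x [36.4 12.3  0.9] | end q6~ 2
```

The fingers closed on nothing (8.7 mm). Checking where the bar is.

jog_arm(
  plan=[
    {"dx": -40,"dy": 0,"dz": 0,"ax": 0,"ay": 0,"az": 0,"grip": 0.4},
    {"dx": -40,"dy": 0,"dz": 0,"ax": 0,"ay": 0,"az": 0,"grip": 0.4},
    {"dx": -40,"dy": 0,"dz": 0,"ax": 0,"ay": 0,"az": 0,"grip": 0.4},
    {"dx": -40,"dy": 0,"dz": 0,"ax": 0,"ay": 0,"az": 0,"grip": 0.4},
    {"dx": 0,"dy": 0,"dz": 0,"ax": 0,"ay": 0,"az": 0,"grip": 0.4},
  ],
)

```text
clock: 27.65
position: [0.3034, -0.4679, 0.4783]
ee_rot: [-0.001, 0.986, 0.168, -0.003]
contact_force: [0.8, 0.6, -0.7]
width: 0.0514
gripper_force: 0.0
```

```bash
python3 - <<'E'
from h import *
bars();rim()
d=grab('scene');d1=grab('top');cv2.imwrite('pics/s13.png',np.hstack([cv2.resize(d['image'][190:330,120:260][:,:,::-1],None,fx=2.8,fy=2.8,interpolation=cv2.INTER_CUBIC),cv2.resize(d1['image'][150:290,380:520][:,:,::-1],None,fx=2.8,fy=2.8,interpolation=cv2.INTER_CUBIC)]))
E
```

```text
bar [ 0.4578 -0.4112] [26.8 64.1] yaw 19.4
z 0.4784 head 19.4 F [ 0.6  0.3 -0.4] r 0.587 ang 250.8 w 0.0512
```

View pics/s13.png

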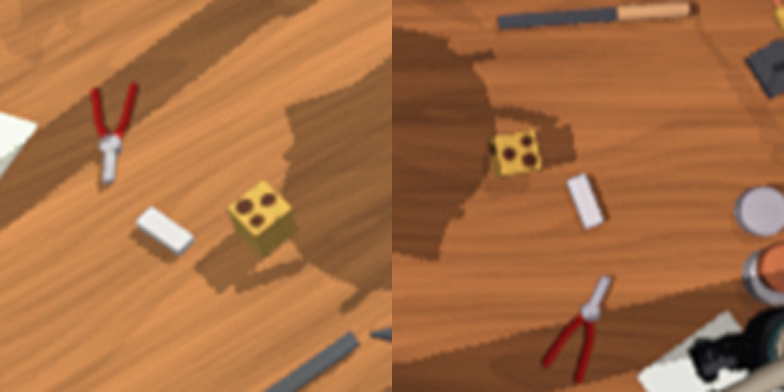

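The bar hasn't moved (right half 585,200). The arm was still settling when I read its height, so the grasp was about 7 mm too high. I'll repeat it and read the pose after it has settled.

```bash
python3 - <<'E'
from h import *
go(.4578,-.4112,.25,19.4)
E
```

```text
turn 1 x az 0.037 | shift 7 x [22.7 -0.4 32.7] | end q6~ 29
```

jog_arm(
  plan=[
    {"dx": 22.7,"dy": -0.4,"dz": 32.7,"ax": 0,"ay": 0,"az": 0,"grip": 0.4},
    {"dx": 22.7,"dy": -0.4,"dz": 32.7,"ax": 0,"ay": 0,"az": 0,"grip": 0.4},
    {"dx": 22.7,"dy": -0.4,"dz": 32.7,"ax": 0,"ay": 0,"az": 0,"grip": 0.4},
    {"dx": 22.7,"dy": -0.4,"dz": 32.7,"ax": 0,"ay": 0,"az": 0,"grip": 0.4},
    {"dx": 22.7,"dy": -0.4,"dz": 32.7,"ax": 0,"ay": 0,"az": 0,"grip": 0.4},
    {"dx": 22.7,"dy": -0.4,"dz": 32.7,"ax": 0,"ay": 0,"az": 0,"grip": 0.4},
    {"dx": 22.7,"dy": -0.4,"dz": 32.7,"ax": 0,"ay": 0,"az": 0,"grip": 0.4},
    {"dx": 0,"dy": 0,"dz": 0,"ax": 0,"ay": 0,"az": 0,"grip": 0.4},
    {"dx": 0,"dy": 0,"dz": 0,"ax": 0,"ay": 0,"az": 0,"grip": 0.4},
    {"dx": 0,"dy": 0,"dz": 0,"ax": 0,"ay": 0,"az": 0,"grip": 0.4},
    {"dx": 0,"dy": 0,"dz": 0,"ax": 0,"ay": 0,"az": 0,"grip": 0.4},
  ],
)

```text
clock: 28.72
position: [0.4582, -0.4107, 0.2521]
ee_rot: [0.001, 0.985, 0.171, 0.001]
contact_force: [-0.8, -0.0, -0.2]
width: 0.0514
gripper_force: 0.0
```

```bash
python3 - <<'E'
from h import *
rim();bars();go(.4578,-.4112,.1765,19.4,step=31)
E
```

```text
z 0.2521 head 19.7 F [-0.8 -0.  -0.2] r 0.4996 ang 265.3 w 0.0514
turn 1 x az 0.047 | shift 3 x [-0.1  0.1 25.3] | end q6~ 29
```

jog_arm(
  plan=[
    {"dx": 0,"dy": 0,"dz": 25.3,"ax": 0,"ay": 0,"az": 0,"grip": 0.4},
    {"dx": 0,"dy": 0,"dz": 25.3,"ax": 0,"ay": 0,"az": 0,"grip": 0.4},
    {"dx": 0,"dy": 0,"dz": 25,"ax": 0,"ay": 0,"az": 0,"grip": 0.4},
    {"dx": 0,"dy": 0,"dz": 0,"ax": 0,"ay": 0,"az": 0,"grip": 0.4},
    {"dx": 0,"dy": 0,"dz": 0,"ax": 0,"ay": 0,"az": 0,"grip": 0.9},
    {"dx": 0,"dy": 0,"dz": 0,"ax": 0,"ay": 0,"az": 0,"grip": 0.9},
    {"dx": 0,"dy": 0,"dz": 0,"ax": 0,"ay": 0,"az": 0,"grip": 0.9},
    {"dx": 0,"dy": 0,"dz": 0,"ax": 0,"ay": 0,"az": 0,"grip": 0.9},
    {"dx": 0,"dy": 0,"dz": 0,"ax": 0,"ay": 0,"az": 0,"grip": 0.9},
  ],
)

```text
clock: 29.52
position: [0.4583, -0.4112, 0.1773]
ee_rot: [0.002, 0.985, 0.171, 0.001]
contact_force: [-1.1, -0.3, 7.1]
width: 0.0219
gripper_force: 71.1
```

```bash
python3 - <<'E'
from h import *
rim();p,h=go(.4758,.1637,.47,107)
E
```

```text
z 0.1773 head 19.7 F [-1.1 -0.3  7.1] r 0.5001 ang 265.3 w 0.0219
turn 15 x az -0.97 | shift 17 x [ 32.   10.9 -17.2] | end q6~ 2
```

jog_arm(
  plan=[
    {"dx": 0,"dy": 0,"dz": -30,"ax": 0,"ay": 0,"az": 0,"grip": 0.9},
    {"dx": 0,"dy": 0,"dz": -40,"ax": 0,"ay": 0,"az": 0,"grip": 0.9},
    {"dx": 0,"dy": 0,"dz": -40,"ax": 0,"ay": 0,"az": -0.97,"grip": 0.9},
    {"dx": 0,"dy": 0,"dz": -40,"ax": 0,"ay": 0,"az": -0.97,"grip": 0.9},
    {"dx": 0,"dy": 0,"dz": -40,"ax": 0,"ay": 0,"az": -0.97,"grip": 0.9},
    {"dx": 0,"dy": 0,"dz": -40,"ax": 0,"ay": 0,"az": -0.97,"grip": 0.9},
    {"dx": 0,"dy": 0,"dz": -40,"ax": 0,"ay": 0,"az": -0.97,"grip": 0.9},
    {"dx": 0,"dy": 0,"dz": -23,"ax": 0,"ay": 0,"az": -0.97,"grip": 0.9},
    {"dx": 0,"dy": 0,"dz": 0,"ax": 0,"ay": 0,"az": -0.97,"grip": 0.9},
    {"dx": 0,"dy": 0,"dz": 0,"ax": 0,"ay": 0,"az": -0.97,"grip": 0.9},
    {"dx": 0,"dy": 0,"dz": 0,"ax": 0,"ay": 0,"az": -0.97,"grip": 0.9},
    {"dx": 0,"dy": 0,"dz": 0,"ax": 0,"ay": 0,"az": -0.97,"grip": 0.9},
    {"dx": 0,"dy": 0,"dz": 0,"ax": 0,"ay": 0,"az": -0.97,"grip": 0.9},
    {"dx": 0,"dy": 0,"dz": 0,"ax": 0,"ay": 0,"az": -0.97,"grip": 0.9},
    {"dx": 0,"dy": 0,"dz": 0,"ax": 0,"ay": 0,"az": -0.97,"grip": 0.9},
    {"dx": 0,"dy": 0,"dz": 0,"ax": 0,"ay": 0,"az": -0.97,"grip": 0.9},
    {"dx": 0,"dy": 0,"dz": 0,"ax": 0,"ay": 0,"az": -0.97,"grip": 0.9},
    {"dx": 0,"dy": 0,"dz": 0,"ax": 0,"ay": 0,"az": 0,"grip": 0.9},
  ],
)

```text
clock: 31.02
position: [0.4576, -0.4099, 0.4681]
ee_rot: [0.0, 0.594, 0.804, 0.0]
contact_force: [-0.2, -0.1, -1.9]
width: 0.0217
gripper_force: 70.0
```

jog_arm(
  plan=[
    {"dx": 38.9,"dy": 13.2,"dz": 0,"ax": 0,"ay": 0,"az": 0,"grip": 0.9},
    {"dx": 38.9,"dy": 13.2,"dz": 0,"ax": 0,"ay": 0,"az": 0,"grip": 0.9},
    {"dx": 38.9,"dy": 13.2,"dz": 0,"ax": 0,"ay": 0,"az": 0,"grip": 0.9},
    {"dx": 38.9,"dy": 13.2,"dz": 0,"ax": 0,"ay": 0,"az": 0,"grip": 0.9},
    {"dx": 38.9,"dy": 13.2,"dz": 0,"ax": 0,"ay": 0,"az": 0,"grip": 0.9},
    {"dx": 38.9,"dy": 13.2,"dz": 0,"ax": 0,"ay": 0,"az": 0,"grip": 0.9},
    {"dx": 38.9,"dy": 13.2,"dz": 0,"ax": 0,"ay": 0,"az": 0,"grip": 0.9},
    {"dx": 38.9,"dy": 13.2,"dz": 0,"ax": 0,"ay": 0,"az": 0,"grip": 0.9},
    {"dx": 38.9,"dy": 13.2,"dz": 0,"ax": 0,"ay": 0,"az": 0,"grip": 0.9},
    {"dx": 38.9,"dy": 13.2,"dz": 0,"ax": 0,"ay": 0,"az": 0,"grip": 0.9},
    {"dx": 38.9,"dy": 13.2,"dz": 0,"ax": 0,"ay": 0,"az": 0,"grip": 0.9},
    {"dx": 38.9,"dy": 13.2,"dz": 0,"ax": 0,"ay": 0,"az": 0,"grip": 0.9},
    {"dx": 38.9,"dy": 13.2,"dz": 0,"ax": 0,"ay": 0,"az": 0,"grip": 0.9},
    {"dx": 38.9,"dy": 13.2,"dz": 0,"ax": 0,"ay": 0,"az": 0,"grip": 0.9},
    {"dx": 0,"dy": 0,"dz": 0,"ax": 0,"ay": 0,"az": 0,"grip": 0.9},
    {"dx": 0,"dy": 0,"dz": 0,"ax": 0,"ay": 0,"az": 0,"grip": 0.9},
    {"dx": 0,"dy": 0,"dz": 0,"ax": 0,"ay": 0,"az": 0,"grip": 0.9},
    {"dx": 0,"dy": 0,"dz": 0,"ax": 0,"ay": 0,"az": 0,"grip": 0.9},
  ],
)

```text
clock: 32.52
position: [0.4752, 0.1636, 0.4678]
ee_rot: [0.0, 0.596, 0.803, -0.0]
contact_force: [-0.1, 0.3, -2.2]
width: 0.0218
gripper_force: 70.0
```

```bash
python3 - <<'E'
from h import *
rim();print(pose()[0]);go(.4758,.1637,.374,107,step=34)
E
```

```text
z 0.4678 head 106.9 F [-0.1  0.3 -2.2] r 0.0801 ang 107.4 w 0.0218
[0.47520137 0.16359918 0.46779349]
turn 1 x az -0.021 | shift 3 x [-0.   0.2 31.3] | end q6~ 2
```

jog_arm(
  plan=[
    {"dx": 0,"dy": 0.2,"dz": 31.2,"ax": 0,"ay": 0,"az": 0,"grip": 0.9},
    {"dx": 0,"dy": 0.2,"dz": 31.2,"ax": 0,"ay": 0,"az": 0,"grip": 0.9},
    {"dx": 0,"dy": 0.2,"dz": 31.2,"ax": 0,"ay": 0,"az": 0,"grip": 0.9},
    {"dx": 0,"dy": 0,"dz": 0,"ax": 0,"ay": 0,"az": 0,"grip": 0.9},
    {"dx": 0,"dy": 0,"dz": 0,"ax": 0,"ay": 0,"az": 0,"grip": 0.55},
    {"dx": 0,"dy": 0,"dz": 0,"ax": 0,"ay": 0,"az": 0,"grip": 0.55},
    {"dx": 0,"dy": 0,"dz": 0,"ax": 0,"ay": 0,"az": 0,"grip": 0.55},
    {"dx": 0,"dy": 0,"dz": -30,"ax": 0,"ay": 0,"az": 0,"grip": 0.55},
    {"dx": 0,"dy": 0,"dz": -40,"ax": 0,"ay": 0,"az": 0,"grip": 0.55},
    {"dx": 0,"dy": 0,"dz": -30,"ax": 0,"ay": 0,"az": 0,"grip": 0.55},
    {"dx": 0,"dy": 0,"dz": 0,"ax": 0,"ay": 0,"az": -1,"grip": 0.55},
    {"dx": 0,"dy": 0,"dz": 0,"ax": 0,"ay": 0,"az": -1,"grip": 0.55},
    {"dx": 0,"dy": 0,"dz": 0,"ax": 0,"ay": 0,"az": -1,"grip": 0.55},
    {"dx": 0,"dy": 0,"dz": 0,"ax": 0,"ay": 0,"az": -1,"grip": 0.55},
    {"dx": 0,"dy": 0,"dz": 0,"ax": 0,"ay": 0,"az": -1,"grip": 0.55},
    {"dx": 0,"dy": 0,"dz": 0,"ax": 0,"ay": 0,"az": 0,"grip": 0.55},
    {"dx": 0,"dy": 0,"dz": 0,"ax": 0,"ay": 0,"az": 0,"grip": 0.55},
  ],
)

```text
clock: 33.93
position: [0.4759, 0.1647, 0.4757]
ee_rot: [0.001, 0.368, 0.93, 0.001]
contact_force: [-0.6, 0.4, 0.2]
width: 0.0386
gripper_force: 0.0
```

```bash
python3 - <<'E'
from h import *
rim();a=np.radians(137.4);t=C+.119*np.array([np.cos(a),np.sin(a)])
p,h=go(*t,.474,137);go(*t,.42,137,p,h,27)
E
```

```text
z 0.4757 head 136.8 F [-0.6  0.4  0.2] r 0.0809 ang 106.8 w 0.0386
turn 1 x az -0.027 | shift 2 x [ 24.5 -20.8   0.8] | end q6~ -25
turn 0 x az -0.0 | shift 2 x [ 0.  0. 27.] | end q6~ -25
```

jog_arm(
  plan=[
    {"dx": 24.5,"dy": -20.8,"dz": 0.8,"ax": 0,"ay": 0,"az": 0,"grip": 0.55},
    {"dx": 24.5,"dy": -20.8,"dz": 0.8,"ax": 0,"ay": 0,"az": 0,"grip": 0.55},
    {"dx": 0,"dy": 0,"dz": 0,"ax": 0,"ay": 0,"az": 0,"grip": 0.55},
    {"dx": 0,"dy": 0,"dz": 0,"ax": 0,"ay": 0,"az": 0,"grip": 0.55},
    {"dx": 0,"dy": 0,"dz": 27,"ax": 0,"ay": 0,"az": 0,"grip": 0.55},
    {"dx": 0,"dy": 0,"dz": 27,"ax": 0,"ay": 0,"az": 0,"grip": 0.55},
    {"dx": 0,"dy": 0,"dz": 0,"ax": 0,"ay": 0,"az": 0,"grip": 0.78},
    {"dx": 0,"dy": 0,"dz": 0,"ax": 0,"ay": 0,"az": 0,"grip": 0.78},
    {"dx": 0,"dy": 0,"dz": 0,"ax": 0,"ay": 0,"az": 0,"grip": 0.78},
    {"dx": -0.2,"dy": 6.2,"dz": 0,"ax": 0,"ay": 0,"az": 0.5,"grip": 0.78},
    {"dx": -0.65,"dy": 12.4,"dz": 0,"ax": 0,"ay": 0,"az": 1,"grip": 0.78},
    {"dx": -0.65,"dy": 12.4,"dz": 0,"ax": 0,"ay": 0,"az": 1,"grip": 0.78},
    {"dx": -0.65,"dy": 12.4,"dz": 0,"ax": 0,"ay": 0,"az": 1,"grip": 0.78},
    {"dx": -0.65,"dy": 12.4,"dz": 0,"ax": 0,"ay": 0,"az": 1,"grip": 0.78},
    {"dx": -0.2,"dy": 6.2,"dz": 0,"ax": 0,"ay": 0,"az": 0.5,"grip": 0.78},
    {"dx": 0,"dy": 0,"dz": 0,"ax": 0,"ay": 0,"az": 0,"grip": 0.78},
    {"dx": 0,"dy": 0,"dz": 0,"ax": 0,"ay": 0,"az": 0,"grip": 0.78},
  ],
)

```text
clock: 35.35
position: [0.4647, 0.2004, 0.4198]
ee_rot: [0.001, 0.594, 0.804, 0.001]
contact_force: [0.1, 0.3, -0.8]
width: 0.0187
gripper_force: 0.0
```

```bash
python3 - <<'E'
from h import *
rim()
E
```

```text
z 0.4198 head 107.1 F [ 0.1  0.3 -0.8] r 0.1184 ang 107.0 w 0.0187
```

jog_arm(
  plan=[
    {"dx": -0.2,"dy": 6.2,"dz": 0,"ax": 0,"ay": 0,"az": 0.5,"grip": 0.78},
    {"dx": -0.6,"dy": 12.4,"dz": 0,"ax": 0,"ay": 0,"az": 1,"grip": 0.78},
    {"dx": -0.6,"dy": 12.4,"dz": 0,"ax": 0,"ay": 0,"az": 1,"grip": 0.78},
    {"dx": -0.6,"dy": 12.4,"dz": 0,"ax": 0,"ay": 0,"az": 1,"grip": 0.78},
    {"dx": -0.6,"dy": 12.4,"dz": 0,"ax": 0,"ay": 0,"az": 1,"grip": 0.78},
    {"dx": -0.6,"dy": 12.4,"dz": 0,"ax": 0,"ay": 0,"az": 1,"grip": 0.78},
    {"dx": -0.6,"dy": 12.4,"dz": 0,"ax": 0,"ay": 0,"az": 1,"grip": 0.78},
    {"dx": -0.6,"dy": 12.4,"dz": 0,"ax": 0,"ay": 0,"az": 1,"grip": 0.78},
    {"dx": -0.6,"dy": 12.4,"dz": 0,"ax": 0,"ay": 0,"az": 1,"grip": 0.78},
    {"dx": -0.6,"dy": 12.4,"dz": 0,"ax": 0,"ay": 0,"az": 1,"grip": 0.78},
    {"dx": -0.6,"dy": 12.4,"dz": 0,"ax": 0,"ay": 0,"az": 1,"grip": 0.78},
    {"dx": -0.6,"dy": 12.4,"dz": 0,"ax": 0,"ay": 0,"az": 1,"grip": 0.78},
    {"dx": -0.6,"dy": 12.4,"dz": 0,"ax": 0,"ay": 0,"az": 1,"grip": 0.78},
    {"dx": -0.6,"dy": 12.4,"dz": 0,"ax": 0,"ay": 0,"az": 1,"grip": 0.78},
    {"dx": -0.6,"dy": 12.4,"dz": 0,"ax": 0,"ay": 0,"az": 1,"grip": 0.78},
    {"dx": -0.6,"dy": 12.4,"dz": 0,"ax": 0,"ay": 0,"az": 1,"grip": 0.78},
    {"dx": -0.3,"dy": 6.2,"dz": 0,"ax": 0,"ay": 0,"az": 0.5,"grip": 0.78},
    {"dx": 0,"dy": 0,"dz": 0,"ax": 0,"ay": 0,"az": 0,"grip": 0.78},
    {"dx": 0,"dy": 0,"dz": 0,"ax": 0,"ay": 0,"az": 0,"grip": 0.78},
  ],
)

```text
clock: 36.93
position: [0.6151, 0.1097, 0.4193]
ee_rot: [0.0, 0.995, 0.097, 0.001]
contact_force: [0.3, 0.1, 0.5]
width: 0.0189
gripper_force: 0.0
```

```bash
python3 - <<'E'
from h import *
rim()
E
```

```text
z 0.4193 head 11.1 F [0.3 0.1 0.5] r 0.1181 ang 11.0 w 0.0189
```

jog_arm(
  plan=[
    {"dx": 0,"dy": 0,"dz": 0,"ax": 0,"ay": 0,"az": 0,"grip": 0.5},
    {"dx": 0,"dy": 0,"dz": 0,"ax": 0,"ay": 0,"az": 0,"grip": 0.5},
    {"dx": 0,"dy": 0,"dz": -30,"ax": 0,"ay": 0,"az": 0,"grip": 0.5},
    {"dx": 0,"dy": 0,"dz": -30,"ax": 0,"ay": 0,"az": 0,"grip": 0.5},
    {"dx": 0,"dy": 0,"dz": 0,"ax": 0,"ay": 0,"az": -0.97,"grip": 0.5},
    {"dx": 0,"dy": 0,"dz": 0,"ax": 0,"ay": 0,"az": -0.97,"grip": 0.5},
    {"dx": 0,"dy": 0,"dz": 0,"ax": 0,"ay": 0,"az": -0.97,"grip": 0.5},
    {"dx": 0,"dy": 0,"dz": 0,"ax": 0,"ay": 0,"az": -0.97,"grip": 0.5},
    {"dx": 0,"dy": 0,"dz": 0,"ax": 0,"ay": 0,"az": -0.97,"grip": 0.5},
    {"dx": 0,"dy": 0,"dz": 0,"ax": 0,"ay": 0,"az": -0.97,"grip": 0.5},
    {"dx": 0,"dy": 0,"dz": 0,"ax": 0,"ay": 0,"az": -0.97,"grip": 0.5},
    {"dx": 0,"dy": 0,"dz": 0,"ax": 0,"ay": 0,"az": -0.97,"grip": 0.5},
    {"dx": 0,"dy": 0,"dz": 0,"ax": 0,"ay": 0,"az": -0.97,"grip": 0.5},
    {"dx": 0,"dy": 0,"dz": 0,"ax": 0,"ay": 0,"az": -0.97,"grip": 0.5},
    {"dx": 0,"dy": 0,"dz": 0,"ax": 0,"ay": 0,"az": -0.97,"grip": 0.5},
    {"dx": 0,"dy": 0,"dz": 0,"ax": 0,"ay": 0,"az": 0,"grip": 0.5},
  ],
)

```text
clock: 38.27
position: [0.615, 0.1104, 0.4786]
ee_rot: [0.0, 0.792, 0.61, 0.0]
contact_force: [-0.2, 0.5, -0.7]
width: 0.0431
gripper_force: 0.0
```

```bash
python3 - <<'E'
from h import *
rim()
a=np.radians(-15);R=np.array([[np.cos(a),-np.sin(a)],[np.sin(a),np.cos(a)]])
t=C+R@np.array([.0626,-.178]);print(t)
p,h=go(*t,.478,75)
E
```

```text
z 0.4786 head 75.2 F [-0.2  0.5 -0.7] r 0.1181 ang 11.3 w 0.0431
[ 0.51359717 -0.10093687]
turn 1 x az 0.031 | shift 6 x [-38.4  -7.2   0.1] | end q6~ 4
```

jog_arm(
  plan=[
    {"dx": -38.4,"dy": -7.2,"dz": 0,"ax": 0,"ay": 0,"az": 0,"grip": 0.5},
    {"dx": -38.4,"dy": -7.2,"dz": 0,"ax": 0,"ay": 0,"az": 0,"grip": 0.5},
    {"dx": -38.4,"dy": -7.2,"dz": 0,"ax": 0,"ay": 0,"az": 0,"grip": 0.5},
    {"dx": -38.4,"dy": -7.2,"dz": 0,"ax": 0,"ay": 0,"az": 0,"grip": 0.5},
    {"dx": -38.4,"dy": -7.2,"dz": 0,"ax": 0,"ay": 0,"az": 0,"grip": 0.5},
    {"dx": -38.4,"dy": -7.2,"dz": 0,"ax": 0,"ay": 0,"az": 0,"grip": 0.5},
    {"dx": -40,"dy": -10,"dz": 0,"ax": 0,"ay": 0,"az": 0,"grip": 0.5},
    {"dx": -40,"dy": -10,"dz": 0,"ax": 0,"ay": 0,"az": 0,"grip": 0.5},
    {"dx": -40,"dy": -10,"dz": 0,"ax": 0,"ay": 0,"az": 0,"grip": 0.5},
    {"dx": -40,"dy": -10,"dz": 0,"ax": 0,"ay": 0,"az": 0,"grip": 0.5},
    {"dx": -40,"dy": -10,"dz": 0,"ax": 0,"ay": 0,"az": 0,"grip": 0.5},
    {"dx": 0,"dy": 0,"dz": 0,"ax": 0,"ay": 0,"az": 0,"grip": 0.5},
  ],
)

```text
clock: 39.27
position: [0.4108, -0.2872, 0.4786]
ee_rot: [0.001, 0.796, 0.605, -0.003]
contact_force: [0.3, 0.2, -0.9]
width: 0.0425
gripper_force: 0.0
```

```bash
python3 - <<'E'
from h import *
d=grab('top','t14.png');im=d['image'].astype(int);o=[cv2.imread('pics/top0.png')[:,:,::-1].astype(int)]
g=grab('scene','s14.png')
hsv=cv2.cvtColor(d['image'],cv2.COLOR_RGB2HSV)
for rel in range(-180,180,6):
    vs=[];hs=[]
    for r in np.arange(.05,.106,.005):
        a=np.radians(rel-15);u,v=np.round(proj(d,[*(C+r*np.array([np.cos(a),np.sin(a)])),.206])).astype(int)
        vs.append(im[v,u].mean());hs.append(im[v,u,0]-im[v,u,2])
    print(rel,int(np.mean(vs)),int(np.max(hs)),end=' | ')
print()
m=((hsv[:,:,0]<15)&(hsv[:,:,1]>130)&(hsv[:,:,2]>140)).astype(np.uint8);mm=np.zeros_like(m);mm[170:245,262:342]=m[170:245,262:342]
n,_,st,ce=cv2.connectedComponentsWithStats(mm)
for i in range(1,n):
    if st[i,4]>40:
        w=onz(d,*ce[i],.218)[:2]-C;print('orange',ce[i],st[i,4],np.hypot(*w),np.degrees(np.arctan2(w[1],w[0]))+15)
E
```

```text
-180 75 107 | -174 89 135 | -168 94 134 | -162 102 137 | -156 186 17 | -150 48 -2 | -144 50 -3 | -138 50 -3 | -132 51 -3 | -126 51 -2 | -120 56 -2 | -114 60 -2 | -108 60 -3 | -102 62 -2 | -96 129 5 | -90 98 5 | -84 48 -2 | -78 56 -2 | -72 56 -2 | -66 52 -2 | -60 50 -2 | -54 43 -2 | -48 116 3 | -42 160 3 | -36 166 5 | -30 182 5 | -24 181 5 | -18 181 5 | -12 182 7 | -6 188 7 | 0 183 7 | 6 180 7 | 12 180 6 | 18 181 6 | 24 179 6 | 30 178 6 | 36 173 5 | 42 170 5 | 48 169 5 | 54 94 3 | 60 51 -3 | 66 45 -2 | 72 47 -3 | 78 50 0 | 84 158 6 | 90 71 1 | 96 53 -2 | 102 56 -2 | 108 58 -2 | 114 60 -3 | 120 59 -3 | 126 61 -2 | 132 60 -2 | 138 75 0 | 144 174 7 | 150 44 -1 | 156 47 -2 | 162 49 -2 | 168 49 -2 | 174 56 -3 | 
orange [266.03658537 177.62804878] 164 0.1449364741587236 64.57357081842675
orange [300.36607143 239.91964286] 112 0.0982895742433829 191.2686734229607
```

No bar remains in the uncovered pockets, and the slug is at rel. 191°. Moving to the lever.

```bash
python3 - <<'E'
from h import *
o=cv2.imread('pics/top0.png')[:,:,::-1].astype(int);n=cv2.imread('pics/t14.png')[:,:,::-1].astype(int)
d=grab('top')
for im in(o,n):
  for r in(.06,.08,.095):
    print([int(im[tuple(np.round(proj(d,[*(C+r*np.array([np.cos(np.radians(q-15)),np.sin(np.radians(q-15))])),.206])).astype(int)[::-1])].mean()) for q in range(-40,44,4)])
p,h=go(.5136,-.1009,.4786,75);go(.5136,-.1009,.373,75,p,h,36)
f=np.radians(np.arange(-10,117,7));x=80+100*np.sin(f);z=118+100*np.cos(f);print(np.c_[np.diff(x),-np.diff(z)].round(1).tolist())
E
```

```text
[185, 184, 185, 184, 184, 185, 185, 186, 186, 186, 181, 185, 191, 184, 186, 186, 185, 185, 184, 186, 183]
[165, 165, 171, 184, 185, 184, 183, 185, 183, 183, 182, 189, 184, 185, 184, 184, 184, 182, 174, 163, 163]
[165, 164, 165, 165, 183, 185, 183, 184, 184, 184, 182, 187, 185, 184, 185, 184, 181, 162, 163, 163, 163]
[183, 183, 187, 182, 183, 182, 183, 182, 190, 192, 187, 185, 183, 181, 179, 179, 179, 187, 187, 184, 180]
[161, 171, 187, 189, 189, 189, 191, 190, 184, 182, 183, 179, 178, 178, 180, 183, 182, 184, 174, 168, 169]
[161, 167, 183, 163, 180, 183, 183, 187, 188, 190, 190, 176, 183, 182, 182, 182, 180, 182, 167, 169, 168]
turn 1 x az -0.023 | shift 6 x [33.4  8.3 -0. ] | end q6~ 4
turn 0 x az -0.0 | shift 3 x [ 0.   0.  35.2] | end q6~ 4
[[12.1, -1.4], [12.2, 0.1], [12.1, 1.6], [11.8, 3.1], [11.4, 4.5], [10.7, 5.8], [9.9, 7.1], [9.0, 8.2], [7.9, 9.3], [6.7, 10.2], [5.4, 10.9], [4.1, 11.5], [2.6, 11.9], [1.2, 12.2], [-0.3, 12.2], [-1.8, 12.1], [-3.3, 11.8], [-4.7, 11.3]]
```

jog_arm(
  plan=[
    {"dx": 33.4,"dy": 8.3,"dz": 0,"ax": 0,"ay": 0,"az": 0,"grip": 0.5},
    {"dx": 33.4,"dy": 8.3,"dz": 0,"ax": 0,"ay": 0,"az": 0,"grip": 0.5},
    {"dx": 33.4,"dy": 8.3,"dz": 0,"ax": 0,"ay": 0,"az": 0,"grip": 0.5},
    {"dx": 33.4,"dy": 8.3,"dz": 0,"ax": 0,"ay": 0,"az": 0,"grip": 0.5},
    {"dx": 33.4,"dy": 8.3,"dz": 0,"ax": 0,"ay": 0,"az": 0,"grip": 0.5},
    {"dx": 33.4,"dy": 8.3,"dz": 0,"ax": 0,"ay": 0,"az": 0,"grip": 0.5},
    {"dx": 0,"dy": 0,"dz": 0,"ax": 0,"ay": 0,"az": 0,"grip": 0.5},
    {"dx": 0,"dy": 0,"dz": 0,"ax": 0,"ay": 0,"az": 0,"grip": 0.5},
    {"dx": 0,"dy": 0,"dz": 35,"ax": 0,"ay": 0,"az": 0,"grip": 0.5},
    {"dx": 0,"dy": 0,"dz": 35,"ax": 0,"ay": 0,"az": 0,"grip": 0.5},
    {"dx": 0,"dy": 0,"dz": 35,"ax": 0,"ay": 0,"az": 0,"grip": 0.5},
    {"dx": 0,"dy": 0,"dz": 0,"ax": 0,"ay": 0,"az": 0,"grip": 0.5},
    {"dx": 0,"dy": 0,"dz": 0,"ax": 0,"ay": 0,"az": 0,"grip": 0.5},
    {"dx": 0,"dy": 0,"dz": 0,"ax": 0,"ay": 0,"az": 0,"grip": 0.5},
  ],
)

```text
clock: 40.58
position: [0.5144, -0.1014, 0.3754]
ee_rot: [0.001, 0.793, 0.609, 0.001]
contact_force: [-0.3, 1.3, 0.5]
width: 0.0424
gripper_force: 0.0
```

```bash
python3 - <<'E'
from h import *
rim();go(.5136,-.1009,.371,75)
d=grab('scene');im=d['image']
print(proj(d,[.5136,-.1009,.216]),proj(d,[*pose()[0][:2],.216]))
E
```

```text
z 0.3754 head 75.0 F [-0.3  1.3  0.5] r 0.1892 ang 274.6 w 0.0424
turn 1 x az 0.0 | shift 1 x [ 0.3 -0.9  4.4] | end q6~ 4
[271.62459534 192.33977859] [271.64871757 192.66286553]
```

jog_arm(
  plan=[
    {"dx": 0,"dy": 0,"dz": 5,"ax": 0,"ay": 0,"az": 0,"grip": 0.5},
    {"dx": 0,"dy": 0,"dz": 0,"ax": 0,"ay": 0,"az": 0,"grip": 0.95},
    {"dx": 0,"dy": 0,"dz": 0,"ax": 0,"ay": 0,"az": 0,"grip": 0.95},
    {"dx": 0,"dy": 0,"dz": 0,"ax": 0,"ay": 0,"az": 0,"grip": 0.95},
    {"dx": 0,"dy": 0,"dz": 0,"ax": 0,"ay": 0,"az": 0,"grip": 0.95},
    {"dx": 0,"dy": 0,"dz": 0,"ax": 0,"ay": 0,"az": 0,"grip": 0.95},
  ],
  grip_force=60,
)

```text
clock: 41.13
position: [0.5137, -0.1011, 0.3695]
ee_rot: [0.0, 0.793, 0.609, 0.0]
contact_force: [-2.1, 0.7, 5.5]
width: 0.0143
gripper_force: 58.4
```

Holding the handle. First third of the tip.

jog_arm(
  plan=[
    {"dx": 0,"dy": 12.1,"dz": -1.4,"ax": 0,"ay": 0,"az": 0,"grip": 0.95},
    {"dx": 0,"dy": 12.2,"dz": 0.1,"ax": 0,"ay": 0,"az": 0,"grip": 0.95},
    {"dx": 0,"dy": 12.1,"dz": 1.6,"ax": 0,"ay": 0,"az": 0,"grip": 0.95},
    {"dx": 0,"dy": 11.8,"dz": 3.1,"ax": 0,"ay": 0,"az": 0,"grip": 0.95},
    {"dx": 0,"dy": 11.4,"dz": 4.5,"ax": 0,"ay": 0,"az": 0,"grip": 0.95},
    {"dx": 0,"dy": 10.7,"dz": 5.8,"ax": 0,"ay": 0,"az": 0,"grip": 0.95},
    {"dx": 0,"dy": 0,"dz": 0,"ax": 0,"ay": 0,"az": 0,"grip": 0.95},
    {"dx": 0,"dy": 0,"dz": 0,"ax": 0,"ay": 0,"az": 0,"grip": 0.95},
  ],
)

```text
clock: 41.8
position: [0.5809, -0.1189, 0.3532]
ee_rot: [-0.002, 0.793, 0.609, -0.001]
contact_force: [-2.7, 1.3, -4.9]
width: 0.0141
gripper_force: 63.2
```

```bash
cat >> h.py <<'E'
def lev():
    p,h,s=pose();a=np.radians(15);v=p[:2]-C
    x=v[0]*np.cos(a)-v[1]*np.sin(a);y=v[0]*np.sin(a)+v[1]*np.cos(a);z=p[2]-.155
    print('ch x,y,z',np.round([x,y,z],4),'R',np.hypot(x-.08,z-.118).round(4),'phi',np.degrees(np.arctan2(x-.08,z-.118)).round(1),'F',s['contact_force'].round(1),'w',round(s['width'],4))
E
python3 - <<'E'
from h import *
lev()
E
```

```text
ch x,y,z [ 0.1323 -0.1779  0.1982] R 0.0958 phi 33.1 F [-2.7  1.3 -4.9] w 0.0141
```

jog_arm(
  plan=[
    {"dx": 0,"dy": 9.9,"dz": 7.1,"ax": 0,"ay": 0,"az": 0,"grip": 0.95},
    {"dx": 0,"dy": 9,"dz": 8.2,"ax": 0,"ay": 0,"az": 0,"grip": 0.95},
    {"dx": 0,"dy": 7.9,"dz": 9.3,"ax": 0,"ay": 0,"az": 0,"grip": 0.95},
    {"dx": 0,"dy": 6.7,"dz": 10.2,"ax": 0,"ay": 0,"az": 0,"grip": 0.95},
    {"dx": 0,"dy": 5.4,"dz": 10.9,"ax": 0,"ay": 0,"az": 0,"grip": 0.95},
    {"dx": 0,"dy": 4.1,"dz": 11.5,"ax": 0,"ay": 0,"az": 0,"grip": 0.95},
    {"dx": 0,"dy": 2.6,"dz": 11.9,"ax": 0,"ay": 0,"az": 0,"grip": 0.95},
    {"dx": 0,"dy": 1.2,"dz": 12.2,"ax": 0,"ay": 0,"az": 0,"grip": 0.95},
    {"dx": 0,"dy": -0.3,"dz": 12.2,"ax": 0,"ay": 0,"az": 0,"grip": 0.95},
    {"dx": 0,"dy": 0,"dz": 0,"ax": 0,"ay": 0,"az": 0,"grip": 0.95},
    {"dx": 0,"dy": 0,"dz": 0,"ax": 0,"ay": 0,"az": 0,"grip": 0.95},
  ],
)

```text
clock: 42.72
position: [0.6262, -0.1309, 0.2613]
ee_rot: [-0.0, 0.793, 0.609, -0.0]
contact_force: [-2.4, 2.6, 0.8]
width: 0.0144
gripper_force: 70.5
```

```bash
python3 - <<'E'
from h import *
lev()
E
```

```text
ch x,y,z [ 0.1791 -0.1778  0.1063] R 0.0998 phi 96.7 F [-2.4  2.6  0.8] w 0.0144
```

jog_arm(
  plan=[
    {"dx": 0,"dy": -1.8,"dz": 12.1,"ax": 0,"ay": 0,"az": 0,"grip": 0.95},
    {"dx": 0,"dy": -3.3,"dz": 11.8,"ax": 0,"ay": 0,"az": 0,"grip": 0.95},
    {"dx": 0,"dy": -3.5,"dz": 8,"ax": 0,"ay": 0,"az": 0,"grip": 0.95},
    {"dx": 0,"dy": 0,"dz": 0,"ax": 0,"ay": 0,"az": 0,"grip": 0.95},
    {"dx": 0,"dy": 0,"dz": 0,"ax": 0,"ay": 0,"az": 0,"grip": 0.95},
    {"dx": 0,"dy": 0,"dz": 0,"ax": 0,"ay": 0,"az": 0,"grip": 0.95},
    {"dx": 0,"dy": 0,"dz": 0,"ax": 0,"ay": 0,"az": 0,"grip": 0.95},
    {"dx": 0,"dy": 0,"dz": 0,"ax": 0,"ay": 0,"az": 0,"grip": 0.95},
    {"dx": 0,"dy": 0,"dz": 0,"ax": 0,"ay": 0,"az": 0,"grip": 0.95},
    {"dx": 0,"dy": 0,"dz": 0,"ax": 0,"ay": 0,"az": 0,"grip": 0.95},
    {"dx": 0,"dy": 0,"dz": 0,"ax": 0,"ay": 0,"az": 0,"grip": 0.95},
    {"dx": 0,"dy": 0,"dz": 0,"ax": 0,"ay": 0,"az": 0,"grip": 0.95},
  ],
)

```text
clock: 43.72
position: [0.6203, -0.1294, 0.2308]
ee_rot: [0.003, 0.793, 0.609, 0.002]
contact_force: [4.9, 0.7, 1.0]
width: 0.0147
gripper_force: 73.8
```

```bash
python3 - <<'E'
from h import *
lev()
# bowl: bright grey pixels
for n in('scene','top'):
    d=grab(n,n+'15.png');a=np.radians(-15);bc=C+np.array([[np.cos(a),-np.sin(a)],[np.sin(a),np.cos(a)]])@np.array([.19,0])
    hsv=cv2.cvtColor(d['image'],cv2.COLOR_RGB2HSV);u,v=proj(d,[*bc,.02]).astype(int)
    m=((hsv[:,:,1]<70)&(hsv[:,:,2]>110)).astype(np.uint8);mm=np.zeros_like(m);mm[v-40:v+55,u-40:u+45]=m[v-40:v+55,u-40:u+45]
    k,_,st,ce=cv2.connectedComponentsWithStats(mm);print(n,u,v,[(ce[i].round(),st[i,4],onz(d,*ce[i],.024)[:2].round(3)) for i in range(1,k) if st[i,4]>15])
E
```

```text
ch x,y,z [ 0.173  -0.1778  0.0758] R 0.1022 phi 114.4 F [4.9 0.7 1. ] w 0.0147
scene 342 246 [(array([344., 218.]), np.int32(126), array([0.602, 0.108])), (array([329., 234.]), np.int32(290), array([0.621, 0.03 ]))]
top 318 159 [(array([360., 151.]), np.int32(62), array([ 0.711, -0.109])), (array([320., 162.]), np.int32(29), array([0.674, 0.033])), (array([354., 174.]), np.int32(132), array([ 0.63 , -0.085])), (array([314., 171.]), np.int32(90), array([0.642, 0.055])), (array([284., 172.]), np.int32(41), array([0.641, 0.161])), (array([305., 189.]), np.int32(1139), array([0.58 , 0.087])), (array([349., 202.]), np.int32(374), array([ 0.529, -0.066]))]
```

Pot at about 2.17 rad. Swinging it back along the same arc.

jog_arm(
  plan=[
    {"dx": 0,"dy": 3.5,"dz": -8,"ax": 0,"ay": 0,"az": 0,"grip": 0.95},
    {"dx": 0,"dy": 3.3,"dz": -11.8,"ax": 0,"ay": 0,"az": 0,"grip": 0.95},
    {"dx": 0,"dy": 1.8,"dz": -12.1,"ax": 0,"ay": 0,"az": 0,"grip": 0.95},
    {"dx": 0,"dy": 0.3,"dz": -12.2,"ax": 0,"ay": 0,"az": 0,"grip": 0.95},
    {"dx": 0,"dy": -1.2,"dz": -12.2,"ax": 0,"ay": 0,"az": 0,"grip": 0.95},
    {"dx": 0,"dy": -2.6,"dz": -11.9,"ax": 0,"ay": 0,"az": 0,"grip": 0.95},
    {"dx": 0,"dy": -4.1,"dz": -11.5,"ax": 0,"ay": 0,"az": 0,"grip": 0.95},
    {"dx": 0,"dy": -5.4,"dz": -10.9,"ax": 0,"ay": 0,"az": 0,"grip": 0.95},
    {"dx": 0,"dy": -6.7,"dz": -10.2,"ax": 0,"ay": 0,"az": 0,"grip": 0.95},
    {"dx": 0,"dy": -7.9,"dz": -9.3,"ax": 0,"ay": 0,"az": 0,"grip": 0.95},
    {"dx": 0,"dy": -9,"dz": -8.2,"ax": 0,"ay": 0,"az": 0,"grip": 0.95},
    {"dx": 0,"dy": -9.9,"dz": -7.1,"ax": 0,"ay": 0,"az": 0,"grip": 0.95},
    {"dx": 0,"dy": -10.7,"dz": -5.8,"ax": 0,"ay": 0,"az": 0,"grip": 0.95},
    {"dx": 0,"dy": -11.4,"dz": -4.5,"ax": 0,"ay": 0,"az": 0,"grip": 0.95},
    {"dx": 0,"dy": -11.8,"dz": -3.1,"ax": 0,"ay": 0,"az": 0,"grip": 0.95},
    {"dx": 0,"dy": -12.1,"dz": -1.6,"ax": 0,"ay": 0,"az": 0,"grip": 0.95},
    {"dx": 0,"dy": -12.2,"dz": -0.1,"ax": 0,"ay": 0,"az": 0,"grip": 0.95},
    {"dx": 0,"dy": -12.1,"dz": 1.4,"ax": 0,"ay": 0,"az": 0,"grip": 0.95},
    {"dx": 0,"dy": 0,"dz": 0,"ax": 0,"ay": 0,"az": 0,"grip": 0.95},
    {"dx": 0,"dy": 0,"dz": 0,"ax": 0,"ay": 0,"az": 0,"grip": 0.95},
  ],
)

```text
clock: 45.48
position: [0.5154, -0.1015, 0.3755]
ee_rot: [0.007, 0.793, 0.609, 0.005]
contact_force: [1.9, 3.8, 11.9]
width: 0.014
gripper_force: 59.1
```

```bash
python3 - <<'E'
from h import *
lev()
E
```

```text
ch x,y,z [ 0.0645 -0.1781  0.2205] R 0.1037 phi -8.6 F [ 1.9  3.8 11.9] w 0.014
```

jog_arm(
  plan=[
    {"dx": 0,"dy": -4,"dz": 0,"ax": 0,"ay": 0,"az": 0,"grip": 0.95},
    {"dx": 0,"dy": 0,"dz": 0,"ax": 0,"ay": 0,"az": 0,"grip": 0.95},
    {"dx": 0,"dy": 0,"dz": 0,"ax": 0,"ay": 0,"az": 0,"grip": 0.95},
    {"dx": 0,"dy": 3,"dz": 0,"ax": 0,"ay": 0,"az": 0,"grip": 0.55},
    {"dx": 0,"dy": 0,"dz": 0,"ax": 0,"ay": 0,"az": 0,"grip": 0.55},
    {"dx": 0,"dy": 0,"dz": 0,"ax": 0,"ay": 0,"az": 0,"grip": 0.5},
    {"dx": 0,"dy": 0,"dz": 0,"ax": 0,"ay": 0,"az": 0,"grip": 0.5},
    {"dx": 0,"dy": 0,"dz": -35,"ax": 0,"ay": 0,"az": 0,"grip": 0.5},
    {"dx": 0,"dy": 0,"dz": -35,"ax": 0,"ay": 0,"az": 0,"grip": 0.5},
    {"dx": 0,"dy": 0,"dz": -35,"ax": 0,"ay": 0,"az": 0,"grip": 0.5},
    {"dx": -40,"dy": -10,"dz": 0,"ax": 0,"ay": 0,"az": 0,"grip": 0.5},
    {"dx": -40,"dy": -10,"dz": 0,"ax": 0,"ay": 0,"az": 0,"grip": 0.5},
    {"dx": -40,"dy": -10,"dz": 0,"ax": 0,"ay": 0,"az": 0,"grip": 0.5},
    {"dx": -40,"dy": -10,"dz": 0,"ax": 0,"ay": 0,"az": 0,"grip": 0.5},
    {"dx": -40,"dy": -10,"dz": 0,"ax": 0,"ay": 0,"az": 0,"grip": 0.5},
    {"dx": 0,"dy": 0,"dz": 0,"ax": 0,"ay": 0,"az": 0,"grip": 0.5},
    {"dx": 0,"dy": 0,"dz": 0,"ax": 0,"ay": 0,"az": 0,"grip": 0.5},
  ],
)

```text
clock: 46.9
position: [0.4114, -0.2829, 0.4731]
ee_rot: [-0.001, 0.795, 0.607, -0.0]
contact_force: [-1.6, 0.7, -0.6]
width: 0.0426
gripper_force: 0.0
```

```bash
python3 - <<'E'
from h import *
d=grab('scene','s16.png');t=grab('top','t16.png')
a=np.radians(-15);R=np.array([[np.cos(a),-np.sin(a)],[np.sin(a),np.cos(a)]])
# bowl rim ellipse: orange in scene
hsv=cv2.cvtColor(d['image'],cv2.COLOR_RGB2HSV)
x0,y0,x1,y1=300,200,372,255
for v in range(y0,y1,2):
    print(''.join('O' if hsv[v,u,0]<9 and hsv[v,u,1]>120 else '#' if hsv[v,u,1]<60 and hsv[v,u,2]>135 else '+' if hsv[v,u,1]<70 else '.' for u in range(x0,x1)))
for c in(.15,.19,.2):print(c,C+R@[c,0],proj(d,[*(C+R@[c,0]),.01]))
# handle pixels (dark) top view fit
g=t['image'].max(2);ys,xs=np.where(g[190:215,346:378]<45);pts=np.array([onz(t,x+346,y+190,.22)[:2] for x,y in zip(xs,ys)]);q=(pts-C)@R;print('handle ch x',q[:,0].mean().round(4),'y',q[:,1].min().round(3),q[:,1].max().round(3),len(q))
o=cv2.imread('pics/top0.png')[:,:,::-1];g=o.max(2);ys,xs=np.where(g[190:215,346:378]<45);pts=np.array([onz(t,x+346,y+190,.22)[:2] for x,y in zip(xs,ys)]);q=(pts-C)@R;print('start',q[:,0].mean().round(4),q[:,1].min().round(3),q[:,1].max().round(3),len(q))
E
```

```text
++++++++++++++++++++++++++++++++++++++++++++++++++++++++++++++++........
++++++++++++++++++++++++++++++++++++++++++++++++++++++++++++++++........
+++++++++++++++++++++++++++++++++++++++++++++++++++++++++++++++.........
+++++++++++++++++++++++++++++++++++++++++++++++++++++++++++++++.........
+++++++++++++++++++++++++++++++++++++++++++++++++++++++++++.............
++++++++++++++++++++++++++++++++++++++++++++++++++++++++O...............
+++++++++++++++++++++++++++++++++++++++++++++++++++++++.O...............
++++++++..+++++++++++++++++++++++++++++++++++++++++++++.O...............
+++++++O...++++++++++++++++++++++++++++++++++++++..OO..OO...............
+++...........+++++++++++++++++++++++++++++..OO.........................
..............O+++++++++++++++++++++..OOO...........O......O............
...............O+++++++++++++..O........................................
.......O....OO.O.+++++++..OOO..............O...O.........O...O..........
........O.O+#####+++###########.........O.######.........O..............
...........+###################+O.......#########O......O...............
.....
[... 480 characters left out ...]
###++.O..................
...................................#########..O.........................
....................O............O..########............................
...........................O........OOOOOOO.............................
...............................O.O......................................
........................................................................
........................................................................
0.15 [0.64408887 0.04837714] [337.67966353 238.23071721]
0.19 [0.68272591 0.03802438] [342.76642926 248.16967429]
0.2 [0.69238517 0.03543619] [344.06379061 250.70456964]
handle ch x 0.0663 y -0.197 -0.127 78
start 0.063 -0.198 -0.128 77
```

```bash
python3 - <<'E'
from h import *
d=grab('scene');a=np.radians(-15);R=np.array([[np.cos(a),-np.sin(a)],[np.sin(a),np.cos(a)]])
P=np.array([onz(d,u,v,.047)[:2] for u,v in((225+323/4,115+450/4),(225+345/4,115+500/4),(225+385/4,115+533/4),(225+450/4,115+541/4),(225+510/4,115+520/4),(225+548/4,115+470/4))])
x=np.linalg.lstsq(np.c_[2*P,np.ones(6)],(P**2).sum(1),rcond=None)[0];b=x[:2];print('bowl',b,'R',np.sqrt(x[2]+b@b),'ch',(b-C)@R)
for u,v in((321,228),(337.5,238),(346,234)):
    for z in(.024,.045): w=onz(d,u,v,z)[:2];print((u,v),z,w.round(3),np.hypot(*(w-b)).round(4))
t=grab('top');hsv=cv2.cvtColor(t['image'],cv2.COLOR_RGB2HSV)
m=((hsv[:,:,0]<15)&(hsv[:,:,1]>130)&(hsv[:,:,2]>140)).astype(np.uint8);mm=np.zeros_like(m);mm[170:245,272:338]=m[170:245,272:338]
k,_,st,ce=cv2.connectedComponentsWithStats(mm)
for i in range(1,k):
    if st[i,4]>60: w=onz(t,*ce[i],.218)[:2]-C;print('slug',np.hypot(*w),np.degrees(np.arctan2(w[1],w[0]))+15)
E
```

```text
bowl [0.62153798 0.0491173 ] R 0.08835562465678157 ch [ 0.12802594 -0.00512167]
(321, 228) 0.024 [0.589 0.023] 0.0414
(321, 228) 0.045 [0.601 0.014] 0.0408
(337.5, 238) 0.024 [0.65  0.042] 0.0295
(337.5, 238) 0.045 [0.661 0.032] 0.0427
(346, 234) 0.024 [0.654 0.073] 0.0404
(346, 234) 0.045 [0.665 0.063] 0.0452
slug 0.0982895742433829 191.2686734229607
```

```bash
python3 -c "
from h import *
print(manip.sign_off())"
```

```text
the job is handed in; nothing more can be done
None
```

The job is handed in (no verdict was returned): all three bars are in the melting bowl, each centre within about 45 mm of the bowl's centre by camera. The pot is back to about 0.03 rad of upright, and the slug is still in its pocket.

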